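Pack seven squeeze bottles into the round caddy

ROBOT

A 6-joint arm with a two-finger parallel gripper is mounted at the origin on a cart in front of the work surface, level with it; the furniture and walls round the work are solid. World frame = base frame: x ahead of the robot, y to its left, z up, the work surface at z = 0. Lengths are in m, angles in rad, forces in N, time in s.
With the tool pointing down it reaches from about 0.375 to 0.9 m from the base axis. Payload 3.1 kg.
Tool frame: the origin (TCP) lies on the centre line of the jaws, within the pads' length; the fingertips stand ahead of it and the grasp point (between the pads) lies 3 mm ahead of it (robot.tip_reach is the z of the fingertips in the tool frame, in m); z points along the fingers, y is the line along which they close (so a half turn about z gives the same grasp; the last joint's range is limited). The gripper opens to 87 mm and grips with 3 to 60 N. Pads are 19 mm wide; open, the fingers measure 117 mm over their backs; the gripper's body (75 mm by 190 mm) begins 51 mm behind the grasp point.
Start: joints at [0.95, 0.527, 1.433, -0, 1.181, -0.178], TCP at [0.268, 0.565, 0.245] pointing down, gripper open.
Joint ranges: [-3.08, 3.08], [-0.75, 2.2], [0.22, 2.44], [-1.43, 4.57], [0, 2.65], [-2.85, 2.85]. Speed limits (rad/s): [2.79, 2.79, 3.14, 3.14, 3.14, 3.14].

INTERFACE

Orientations are given as a unit quaternion [x, y, z, w].
In Python, from rig import sensors, eyes, ticket, robot gives the robot as it stands.
- The arm moves only by the tool drive_tool, never from a script. Its argument "deltas" is a list that holds one entry, the list of rows, each a list of 6 numbers: the shift along the tool's x, y, z in mm, then the turn, a rotation vector about the tool's x, y, z in rad. A call has 1 to 8 rows; each row shifts and turns the commanded pose from where the row before left it, along the tool's axes as they then stand; what a row does not reach is not made up. A row lasts 1/12 s, in which the tool goes at most 41.7 mm and 7.16 degrees, less where a joint would pass 70% of its speed; a pose out of reach is approached as far as the arm can. A call is refused whole if a number of a shift passes 41.7 or a number of a turn 0.125, either way. A call with a gripper value outside its range is refused whole. "gripper" is the opening in per cent of the stroke, from 0 (shut) to 100 (fully open), set as the call begins (left out, the last holds). The fingers move at their own pace and stop on an object; "squeeze" is the grip in N (left out, the last holds). Time passes only in rows, so rows that do not move let the fingers close. It gives the time, the measured TCP pose, the force, the opening and the grip force at its end, in the units of the state.
- sensors.get_obs(): the state, without advancing time (a new reading comes with each control period).
- eyes.camera(name): name is "scene" or "side" or "wrist"; returns a dict with "img" (480x640x3 uint8, red, green, blue), "fov_y" (degrees; the focal length in pixels is half the picture's height over the tangent of half this angle, whatever the lens; pixels are square), "cx", "cy" (the principal point, pixels), "xyz" and "attitude" of the camera in the world; the wrist camera has in their place "hand_eye" (4x4, takes a point from camera to tool coordinates, whose origin is the TCP and whose axes are the flange's). Camera axes: x right, y up, looking along -z (the intrinsics and any distortion apply to the point x, -y, -z); pixel columns grow to the right and rows downward; lengths in m; the calibration is good to about 2 mm. The wrist camera is an equidistant fisheye: a pixel r from the principal point sees the ray r / f radians off the axis. A picture is of the moment at which its call begins: read the wrist's pose just before it. There is no depth.
- ticket.hand_in(): hands the job in; it is judged then, once.
The state is a dict: "time": time; "q": joint angles; "joint_velocities": joint speeds; "joint_torque": joint torques, N m; "position": TCP position; "tool_rot": TCP orientation; "ft_force": force on the tool from outside, world axes, zero at the start; "moment": the same for the moment, N m; "grip_width": finger opening in m; "grip_force": force on a finger pad.
Only numpy, scipy, OpenCV 4.12 (cv2) and the standard library are available. Lean on these libraries where they do the work, as an engineer would, in place of code of your own. Each camera call takes 0.05 s, during which the arm holds its last target. There are 200 camera calls.

TASK

Pack the three white squeeze bottles left on the worktop into the round green caddy beside the four already there, so that all seven stand upright on its floor, one in the middle and six round it. The bottle that lies on its side must first be stood up on the worktop and let go, and then be taken again to be packed. Set the bottles down without dropping them, and leave the violet carton, the yoghurt pot and the dark jar where they are.

Things in the scene. Friction and masses are not known exactly. Their poses are not given: they have to be found in the camera images.
- caddy: round green metal caddy, open at the top and firmly fixed to the worktop: inner diameter 176 mm, wall 3.5 mm thick and 50 mm high, its top 12 mm flared out to 195 mm outside, floor 4 mm thick, two small steel grips outside that reach to 107 mm from its axis. Holds exactly seven of the bottles: one in the middle and six round it, about 57.5 mm from centre to centre, some 3.5 mm free between each. Origin: centre of its underside, on the worktop; z up
- fallen_mid (a point): white squeeze bottle that lies on its side on the worktop: 54 mm diameter body 100 mm tall with a flat shoulder, then a cap 28 mm in diameter and 26 mm tall; 126 mm in all, about 0.15 kg. The point is its centre, 63 mm above its flat base on the axis; z runs from base to cap (at the start z lies level and points away from the caddy, roughly to the right as the robot sees it)
- loose_a_mid (a point): white squeeze bottle standing on the worktop outside the caddy: 54 mm diameter body 100 mm tall with a flat shoulder, then a cap 28 mm in diameter and 26 mm tall; 126 mm in all, about 0.15 kg. The point is its centre, 63 mm above its flat base on the axis; z runs from base to cap
- loose_b_mid (a point): white squeeze bottle standing on the worktop outside the caddy: 54 mm diameter body 100 mm tall with a flat shoulder, then a cap 28 mm in diameter and 26 mm tall; 126 mm in all, about 0.15 kg. The point is its centre, 63 mm above its flat base on the axis; z runs from base to cap
- packed_a_mid (a point): white squeeze bottle already standing in the caddy, loose, in one of the six outer places: 54 mm diameter body 100 mm tall with a flat shoulder, then a cap 28 mm in diameter and 26 mm tall; 126 mm in all, about 0.15 kg. The point is its centre, 63 mm above its flat base on the axis; z runs from base to cap
- packed_b_mid (a point): white squeeze bottle already standing in the caddy, loose, in one of the six outer places: 54 mm diameter body 100 mm tall with a flat shoulder, then a cap 28 mm in diameter and 26 mm tall; 126 mm in all, about 0.15 kg. The point is its centre, 63 mm above its flat base on the axis; z runs from base to cap
- packed_c_mid (a point): white squeeze bottle already standing in the caddy, loose, in one of the six outer places: 54 mm diameter body 100 mm tall with a flat shoulder, then a cap 28 mm in diameter and 26 mm tall; 126 mm in all, about 0.15 kg. The point is its centre, 63 mm above its flat base on the axis; z runs from base to cap
- packed_d_mid (a point): white squeeze bottle already standing in the caddy, loose, in one of the six outer places: 54 mm diameter body 100 mm tall with a flat shoulder, then a cap 28 mm in diameter and 26 mm tall; 126 mm in all, about 0.15 kg. The point is its centre, 63 mm above its flat base on the axis; z runs from base to cap
- violet_box: small violet and orange carton lying on the worktop, 92x55x40 mm, a bystander; origin at the centre of its underside
- yoghurt_pot: white yoghurt pot, 72 mm diameter, 71 mm tall, a bystander; origin at the centre of its underside
- jar_cocoa: dark jar with a black cap, 47 mm diameter, 98 mm tall, a bystander; origin at the centre of its underside

How it is judged:
By the outcome, as a careful person would: the job done as asked, in the order asked, and still so for the second after the job is handed in, with the robot touching nothing.
It also fails if it takes over 72 s, if anything falls off the work surface, if the arm or the gripper's body presses on something with over 40 N, if the wrist force passes 120 N, or if a joint passes its speed limit or range.

## Working session

There is one attempt and no reset: what is moved stays moved. The work goes in short steps, Python scripts to look and compute and a tool call to move; the robot and the scene stay as the last step left them, time stands still between calls to the robot, and variables do not carry over. Pictures are saved under pics/ and viewed, at most 10 in all, crops included, and the job is handed in when it is done.

Besides the shell and the picture viewer there is one more tool, called after "Call:" as name([rows], argument=value, ...), one row to a line, values as JSON. drive_tool: Moves the arm, as the interface text tells. Its arguments: {"type":"object","properties":{"deltas":{"type":"array"},"gripper":{"type":"number"},"squeeze":{"type":"number"}},"required":["deltas"]}

```bash
ls; mkdir -p pics; cat > h.py <<'E'
import numpy as np, cv2
from scipy.spatial.transform import Rotation as R
from rig import sensors, eyes, ticket, robot
def ray(c,u,v,T=None):
    f=240/np.tan(np.radians(c["fov_y"])/2)
    x,y=u-c["cx"],v-c["cy"]
    if "hand_eye" in c:
        r=np.hypot(x,y);t=r/f;k=np.sin(t)/max(r,1e-9)
        d=np.array([x*k,-y*k,-np.cos(t)]);H=np.array(c["hand_eye"])
        M=T@H
        return M[:3,3],M[:3,:3]@d
    d=np.array([x/f,-y/f,-1.]);d/=np.linalg.norm(d)
    return np.array(c["xyz"]),att(c)@d
def att(c):
    a=np.array(c["attitude"],float)
    return R.from_quat(a).as_matrix() if a.size==4 else a.reshape(3,3)
def plane(c,u,v,z,T=None):
    o,d=ray(c,u,v,T);return o+d*(z-o[2])/d[2]
def proj(c,p):
    f=240/np.tan(np.radians(c["fov_y"])/2)
    q=att(c).T@(np.array(p)-np.array(c["xyz"]));return c["cx"]-f*q[0]/q[2]*1.0,c["cy"]+f*q[1]/q[2]
def T():
    o=sensors.get_obs();M=np.eye(4);M[:3,3]=o["position"];M[:3,:3]=R.from_quat(o["tool_rot"]).as_matrix();return M
E
python3 - <<'E'
from h import *
o=sensors.get_obs();print({k:np.round(v,3).tolist() for k,v in o.items()},robot.tip_reach)
ims=[]
for n in["scene","side","wrist"]:
    c=eyes.camera(n);print({k:(np.round(v,4).tolist() if not isinstance(v,str) else v) for k,v in c.items() if k!="img"})
    cv2.imwrite(f"pics/{n}0.png",c["img"][:,:,::-1])
E
```

```text
pics
{'time': 0.0, 'q': [0.949, 0.528, 1.434, -0.0, 1.181, -0.179], 'joint_velocities': [0.001, -0.0, 0.001, -0.001, 0.0, -0.001], 'joint_torque': [0.001, -44.004, -17.66, 0.063, 0.058, -0.0], 'position': [0.267, 0.564, 0.244], 'tool_rot': [0.22, 0.976, -0.001, -0.0], 'ft_force': [-0.179, -0.73, -0.619], 'moment': [-0.05, -0.022, 0.024], 'grip_force': 0.0, 'grip_width': 0.087} 0.022
{'fov_y': 48.8544, 'cx': 318.0395, 'cy': 236.5484, 'xyz': [0.0663, -0.7957, 1.1015], 'attitude': [0.3455, -0.0884, -0.2413, 0.9026]}
{'fov_y': 52.9451, 'cx': 322.5677, 'cy': 243.6108, 'xyz': [0.539, -0.8772, 0.6053], 'attitude': [0.4924, -0.0053, 0.0162, 0.8702]}
{'fov_y': 65.7065, 'cx': 314.2976, 'cy': 243.2865, 'hand_eye': [[0.0001, 0.9547, 0.2975, 0.0822], [1.0, -0.0004, 0.0009, -0.0], [0.001, 0.2975, -0.9547, -0.1407], [0.0, 0.0, 0.0, 1.0]]}
```

View pics/scene0.png

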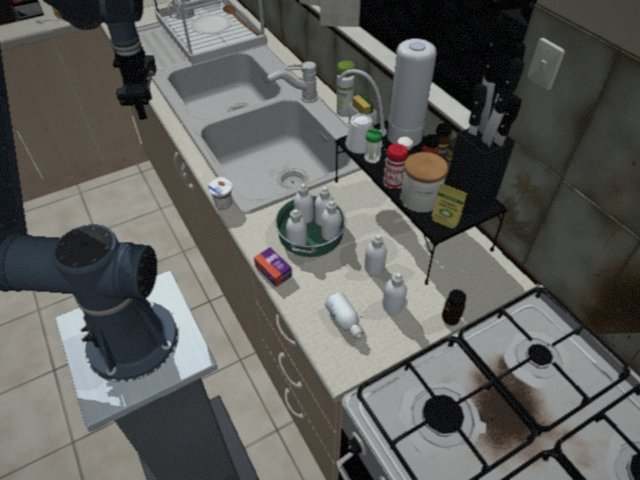

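View pics/side0.png

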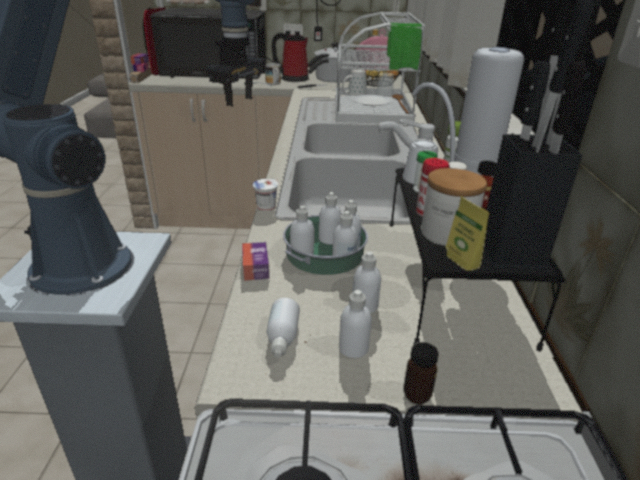

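The scene view shows the caddy at about (311,228) with four bottles in it. The two standing bottles have caps at (376,240) and (397,279), and the fallen one runs from (335,300) to (356,331). In the side view these caps are at (369,258) and (357,296), and the fallen one runs from (285,303) to (279,346).

```bash
python3 - <<'E'
from h import *
S=eyes.camera("scene");D=eyes.camera("side")
for n,a,zs in [("loose_far cap",[(376,237),(369.5,255)],.126),("loose_near cap",[(398,275),(358,292)],.126),("fallen cap",[(357,331),(279,346)],.027),("fallen base",[(333,298),(285,302)],.03),("jar cap",[(457,293),(424,347)],.098)]:
    o1,d1=ray(S,*a[0]);o2,d2=ray(D,*a[1])
    A=np.c_[d1,-d2];t=np.linalg.lstsq(A,o2-o1,rcond=None)[0];p,q=o1+d1*t[0],o2+d2*t[1]
    print(n,np.round((p+q)/2,3),np.round(np.linalg.norm(p-q),4),np.round(plane(S,*a[0],zs),3),np.round(plane(D,*a[1],zs),3))
# caddy: green mask ellipse
for n,c in(("S",S),("D",D)):
    hsv=cv2.cvtColor(c["img"],cv2.COLOR_RGB2HSV);m=cv2.inRange(hsv,(65,70,20),(95,255,200))
    k,l,st,ce=cv2.connectedComponentsWithStats(m)
    for i in np.argsort(-st[1:,4])[:3]+1:
        x,y,w,h,a=st[i];print(n,st[i],np.round(plane(c,x+w/2,y+h/2-4,.05),3))
big=np.vstack([cv2.resize(S["img"][170:350,250:480],None,fx=3.4,fy=3.4,interpolation=3)])
cv2.imwrite("pics/sz.png",big[:600,:800,::-1])
E
```

```text
loose_far cap [ 0.622 -0.102  0.117] 0.0016 [ 0.616 -0.109  0.126] [ 0.621 -0.115  0.126]
loose_near cap [ 0.595 -0.233  0.126] 0.0011 [ 0.594 -0.233  0.126] [ 0.595 -0.232  0.126]
fallen cap [ 0.465 -0.266  0.032] 0.0007 [ 0.468 -0.263  0.027] [ 0.465 -0.26   0.027]
fallen base [ 0.464 -0.16   0.042] 0.0053 [ 0.466 -0.156  0.03 ] [ 0.464 -0.142  0.03 ]
jar cap [ 0.693 -0.331  0.102] 0.0023 [ 0.697 -0.328  0.098] [ 0.693 -0.327  0.098]
S [307 219  20  26 324] [0.539 0.052 0.05 ]
S [281 236  60  21 275] [0.5   0.015 0.05 ]
S [277 201  17  36 260] [0.488 0.138 0.05 ]
D [417 151  20  11 117] [0.864 0.656 0.05 ]
D [314 241   6  13  60] [0.519 0.047 0.05 ]
D [312 218   6   6  14] [0.51  0.173 0.05 ]
```

View pics/sz.png

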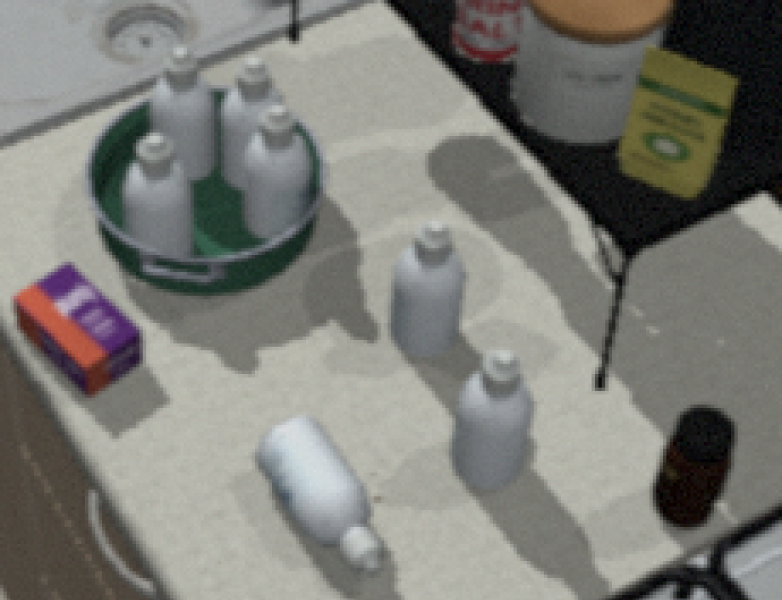

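The enlarged view shows the caddy's rim centred at about (206,190) in the crop. Its bottles stand at the left-front, two at the back and one at the right, so the middle, one near place and one left place are free. Next I'll take a wrist view from above.

Call:
drive_tool([
  [[0,0,0,0,0,-0.111],[0,0,0,0,0,-0.111],[0,0,0,0,0,-0.111],[0,0,0,0,0,-0.11],[-13,-33,-3,0,0,0],[-13,-33,-3,0,0,0],[-13,-33,-3,0,0,0],[-13,-33,-3,0,0,0]],
])

```text
time: 0.92
position: [0.3198, 0.4314, 0.2565]
tool_rot: [-0.001, 1.0, -0.0, -0.0]
ft_force: [0.8, -0.3, 1.0]
grip_width: 0.087
grip_force: 0.0
```

Call:
drive_tool([
  [[-13,-33,-3,0,0,0],[-13,-33,-3,0,0,0],[-13,-33,-3,0,0,0],[-13,-33,-3,0,0,0],[-13,-33,-3,0,0,0],[-13,-33,-3,0,0,0],[-13,-33,-3,0,0,0],[-13,-33,-3,0,0,0]],
])

```text
time: 1.58
position: [0.4241, 0.1671, 0.2808]
tool_rot: [-0.0, 1.0, 0.0, 0.0]
ft_force: [0.7, 0.1, 0.9]
grip_width: 0.0871
grip_force: 0.0
```

Call:
drive_tool([
  [[-13,-33,-3,0,0,0],[-13,-33,-3,0,0,0],[-13,-33,-3,0,0,0],[-13,-33,-3,0,0,0],[-13,-33,-3,0,0,0],[-13,-33,-3,0,0,0],[0,0,0,0,0,0],[0,0,0,0,0,0]],
])

```text
time: 2.25
position: [0.5025, -0.031, 0.2985]
tool_rot: [0.002, 1.0, 0.0, 0.0]
ft_force: [-0.5, 0.6, -0.7]
grip_width: 0.087
grip_force: 0.0
```

```bash
python3 - <<'E'
from h import *
print([a for a in dir(robot) if a[0]!='_'])
o=sensors.get_obs();print({k:np.round(v,4).tolist() for k,v in o.items()})
M=T();c=eyes.camera("wrist");np.savez("w1.npz",M=M,img=c["img"])
cv2.imwrite("pics/w1.png",c["img"][:,:,::-1])
E
```

```text
['Unreachable', 'tip_reach']
{'time': 2.25, 'q': [-0.284, 0.297, 1.6638, 0.0002, 1.1804, -1.8514], 'joint_velocities': [0.0474, -0.015, 0.0487, 0.0116, 0.0149, 0.0059], 'joint_torque': [-1.1844, -32.6506, -18.5738, -0.1819, -0.1008, -0.0432], 'position': [0.5025, -0.031, 0.2985], 'tool_rot': [0.0017, 1.0, 0.0, 0.0002], 'ft_force': [-0.5056, 0.5928, -0.6803], 'moment': [0.0727, 0.0123, 0.0511], 'grip_force': 0.0, 'grip_width': 0.087}
```

View pics/w1.png

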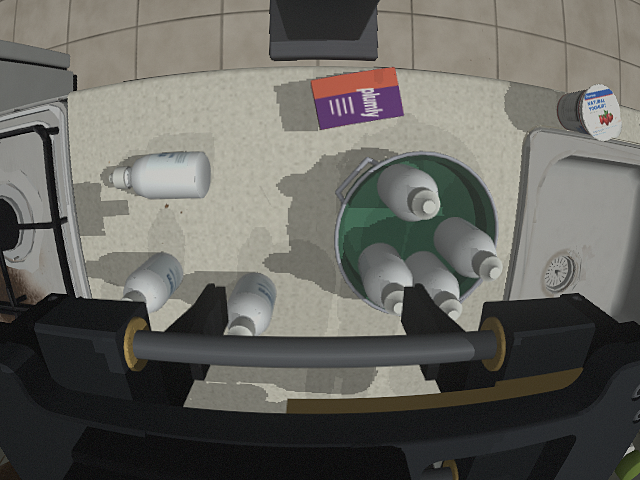

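The wrist view shows the caddy at (417,232), with packed caps at about (424,206), (489,268), (449,308) and (395,298). The fallen bottle has its base at (210,175) and its cap at (113,178). The loose caps are at about (135,297) and (240,327), partly hidden by the gripper.

```bash
cat >> h.py <<'E'
def cfit(P,r):
    from scipy.optimize import least_squares
    return least_squares(lambda c:np.hypot(*(P-c).T)-r,P.mean(0))
E
python3 - <<'E'
from h import *
c=eyes.camera("wrist");M=T()
g=lambda u,v,z:plane(c,u,v,z,M)
rim=np.array([g(u,v,.05)[:2] for u,v in[(335,232),(497,216),(415,152),(345,190),(485,180),(450,157),(340,265),(375,163)]])
f=cfit(rim,.0975);C=f.x;print("caddy",C.round(4),"res",f.fun.round(4))
for u,v in[(424,206),(489,268),(449,308),(395,298)]:
    p=g(u,v,.128)[:2];d=p-C;print("packed",p.round(3),np.hypot(*d).round(4),np.degrees(np.arctan2(d[1],d[0])).round(1))
for u,v in[(135,297),(240,327)]:print("loose",g(u,v,.124).round(3))
print("fallen",g(208,175,.035).round(3),g(113,178,.027).round(3), "width",g(170,151,.027).round(3),g(170,198,.027).round(3))
# zoomed crop
cv2.imwrite("pics/w1z.png",cv2.resize(c["img"][140:340,325:505],None,fx=3,fy=3,interpolation=3)[:600,:,::-1])
E
```

```text
caddy [0.5324 0.0903] res [-0.0007  0.0001 -0.0023  0.0035  0.0023 -0.0022 -0.0014  0.0008]
packed [0.481 0.067] 0.0561 -155.9
packed [0.54  0.141] 0.051 80.8
packed [0.582 0.104] 0.0513 14.9
packed [0.569 0.047] 0.0568 -49.5
loose [ 0.574 -0.212  0.124]
loose [ 0.603 -0.102  0.124]
fallen [ 0.464 -0.148  0.035] [ 0.463 -0.276  0.027] width [ 0.435 -0.195  0.027] [ 0.491 -0.199  0.027]
```

View pics/w1z.png

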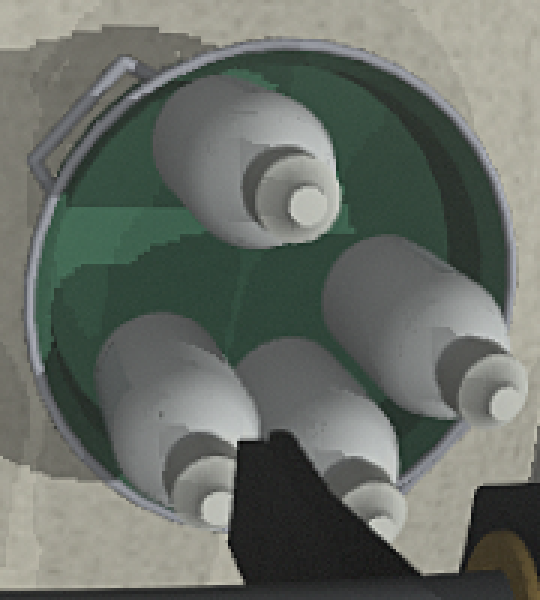

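The crop shows the cap tips of the packed bottles at full-image pixels (427,209), (493,275), (452,315) and (397,309). I'll refine with these, then move closer to the loose bottles.

Call:
drive_tool([
  [[-14,-21,0,0,0,0],[-14,-21,0,0,0,0],[-14,-21,0,0,0,0],[-14,-21,0,0,0,0],[-14,-21,0,0,0,0],[-14,-20,0,0,0,0],[0,0,0,0,0,0],[0,0,0,0,0,0]],
])

```text
time: 3.02
position: [0.5858, -0.1532, 0.298]
tool_rot: [-0.0, 1.0, 0.001, -0.001]
ft_force: [-0.4, 1.4, 0.6]
grip_width: 0.0869
grip_force: 0.0
```

```bash
python3 - <<'E'
from h import *
c=eyes.camera("wrist");M=T();print(M[:3,3])
cv2.imwrite("pics/w2.png",c["img"][:,:,::-1])
W=np.load("w1.npz");C=np.array([.5324,.0903])
for u,v in[(426.7,209),(492.7,274.7),(451.7,315.3),(396.7,309)]:
    p=plane(c,u,v,.130,W["M"])[:2];d=p-C;print("packed",p.round(3),np.hypot(*d).round(4),np.degrees(np.arctan2(d[1],d[0])).round(1))
E
```

```text
[ 0.5851833  -0.15242945  0.29799619]
packed [0.486 0.067] 0.0522 -153.8
packed [0.549 0.143] 0.0549 72.1
packed [0.592 0.104] 0.0609 13.3
packed [0.582 0.047] 0.0662 -41.2
```

View pics/w2.png

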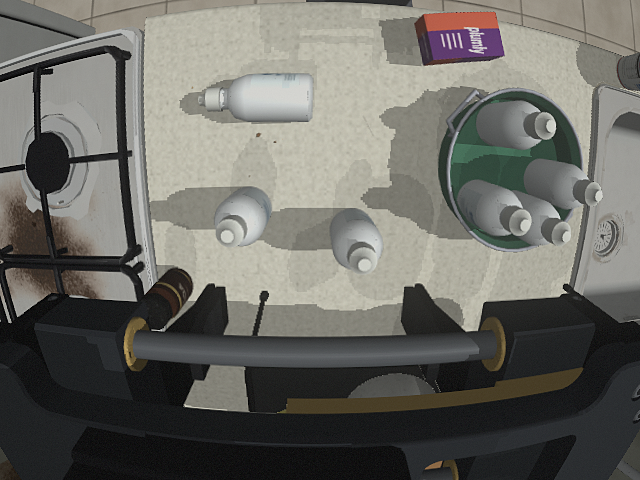

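This view shows everything: loose caps at (228,238) and (365,265), packed caps at (546,125), (593,193), (562,233) and (519,222), and the caddy rim centred near (512,168).

```bash
python3 - <<'E'
from h import *
c=eyes.camera("wrist");M=T();im=c["img"];hsv=cv2.cvtColor(im,cv2.COLOR_RGB2HSV)
P={}
for n,(u,v),z in[("near",(228,238),.126),("far",(365,265),.126),("pa",(546,125),.13),("pb",(593,193),.13),("pc",(562,233),.13),("pd",(519,222),.13)]:
    w=im[v-14:v+15,u-14:u+15].min(2).astype(int)
    t=w.max()-12;k,l,st,ce=cv2.connectedComponentsWithStats((w>t).astype(np.uint8))
    i=1+np.argmax(st[1:,4]);uv=ce[i]+[u-14,v-14];P[n]=plane(c,*uv,z,M)[:2];print(n,uv.round(1),st[i,4],w.max(),P[n].round(4))
# caddy outer rim: nongreen boundary -> from green mask hull (inner wall), height unknown; rim by hand
rim=np.array([plane(c,u,v,.05,M)[:2] for u,v in[(440,165),(520,89),(572,120),(455,205),(480,236),(505,249),(550,96)]])
f=cfit(rim,.0975);C=f.x;print("caddy",C.round(4),f.fun.round(4))
m=cv2.inRange(hsv,(65,60,15),(95,255,255));m[:, :430]=0;m[260:]=0
hull=cv2.convexHull(cv2.findNonZero(m))[:,0];print(hull.tolist())
for n in["pa","pb","pc","pd"]:
    d=P[n]-C;print(n,np.hypot(*d).round(4),np.degrees(np.arctan2(d[1],d[0])).round(1))
# centre by radius 57.5 fit through packed
A=np.array([P[n] for n in["pa","pb","pc","pd"]]);f=cfit(A,.0575);print("C from bottles",f.x.round(4),f.fun.round(4))
print("dist",np.hypot(*(A[1:]-A[:-1]).T).round(4),np.hypot(*(A[3]-A[0])).round(4))
S=eyes.camera("scene")
p=np.array([plane(S,250+a/3.4,170+b/3.4,.05)[:2] for a,b in[(90,180),(322,180),(200,92),(160,115),(250,282)]]);f=cfit(p,.0975);print("scene caddy",f.x.round(4),f.fun.round(4))
for a,b in[(182,48),(257,62),(279,110),(156,140)]:
    print(plane(S,250+a/3.4,170+b/3.4,.13).round(3))
E
```

```text
near [239.7 229.1] 13 219 [ 0.5867 -0.2181]
far [363.3 265.1] 28 212 [ 0.6204 -0.1078]
pa [554. 128.] 3 225 [0.4838 0.0747]
pb [598.8 193.6] 15 213 [0.5435 0.1457]
pc [566.6 235.4] 39 207 [0.5896 0.107 ]
pd [525.6 224.6] 44 208 [0.5793 0.0512]
caddy [0.5315 0.0877] [ 0.0063 -0.0049  0.0025 -0.0028 -0.0029  0.0014  0.0009]
[[578, 167], [568, 210], [565, 216], [563, 219], [562, 220], [528, 245], [526, 246], [522, 247], [516, 248], [505, 248], [500, 247], [496, 246], [493, 245], [486, 242], [478, 237], [471, 231], [451, 209], [444, 198], [442, 194], [441, 191], [440, 186], [439, 180], [438, 171], [438, 160], [439, 151], [440, 147], [444, 136], [447, 130], [454, 119], [458, 115], [465, 109], [470, 105], [493, 97], [502, 94], [506, 93], [522, 93], [528, 94], [532, 95], [535, 96], [543, 100], [548, 103], [555, 109], [559, 113], [563, 118], [567, 124], [570, 129], [573, 136], [575, 142], [577, 149], [578, 156]]
pa 0.0495 -164.8
pb 0.0592 78.3
pc 0.0612 18.4
pd 0.0601 -37.4
C from bottles [0.537 0.089] [-0.0024 -0.0005 -0.0019 -0.0007]
dist [0.0927 0.0602 0.0568] 0.0984
scene caddy [0.5311 0.0692] [-0.002  -0.0059  0.0124 -0.0056  0.007 ]
[0.552 0.146 0.13 ]
[0.595 0.102 0.13 ]
[0.583 0.047 0.13 ]
[0.485 0.066 0.13 ]
```

```bash
python3 - <<'E'
from h import *
c=eyes.camera("wrist");im=c["img"][:,:,::-1]
def crop(u,v,w,h,s):
    k=cv2.resize(im[v:v+h,u:u+w],None,fx=s,fy=s,interpolation=cv2.INTER_CUBIC).copy()
    for i in range(0,w,10):
        cv2.line(k,(i*s,0),(i*s,6),(0,0,255),1)
        if i%20==0:cv2.line(k,(i*s,0),(i*s,h*s),(0,255,255) ,1) if w<50 else cv2.putText(k,str(u+i),(i*s,16),0,.33,(0,0,255),1)
    for i in range(0,h,10):
        cv2.line(k,(0,i*s),(6,i*s),(0,0,255),1)
        if i%20==0 and w<50:cv2.line(k,(0,i*s),(w*s,i*s),(0,255,255),1)
    return k
g=[crop(u-20,v-20,40,40,5) for u,v in[(546,125),(593,193),(562,233),(519,222),(228,238),(365,265)]]
out=np.zeros((600,800,3),np.uint8)
for i in range(4):out[:200,200*i:200*i+200]=g[i]
out[200:400,:200]=g[4];out[400:600,:200]=g[5]
k=crop(430,80,200,180,2);out[205:565,210:610]=k
cv2.imwrite("pics/z7.png",out)
E
```

```text
(no output)
```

View pics/z7.png

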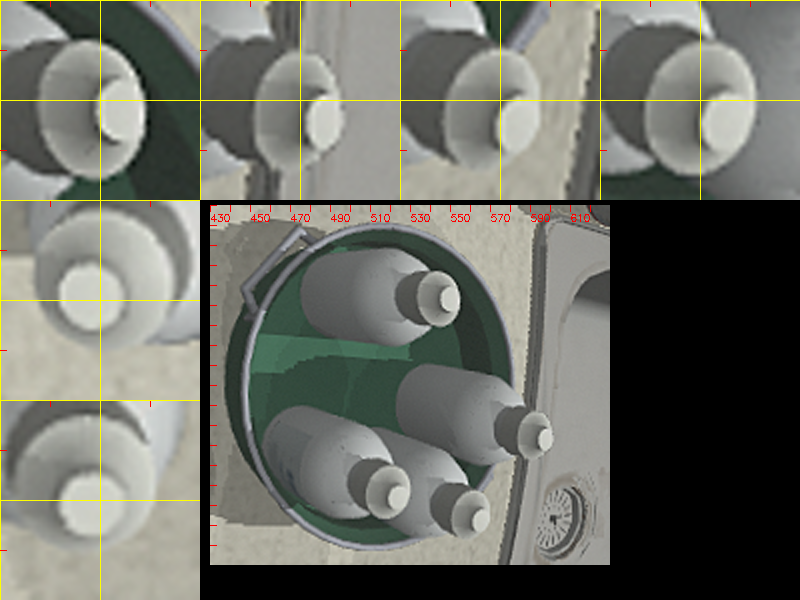

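The crop gives cap tips at (550.2,127.2), (597.8,197.4), (565.2,238.2), (524.6,226.8), near (226.2,237.4) and far (363.6,265.6). The rim passes through (447,170), (521,90), (581,158) and (512,252).

```bash
python3 - <<'E'
from h import *
c=eyes.camera("wrist");M=T()
for n,u,v in[("near",226.2,237.4),("far",363.6,265.6)]:print(n,plane(c,u,v,.126,M).round(4))
A=np.array([plane(c,u,v,.13,M)[:2] for u,v in[(550.2,127.2),(597.8,197.4),(565.2,238.2),(524.6,226.8)]])
rim=np.array([plane(c,u,v,.05,M)[:2] for u,v in[(447.5,170),(521,90),(581,157.5),(512.5,252),(470,111.5),(470,227.5),(560,109)]])
f=cfit(rim,.0965);C=f.x;print("caddy",C.round(4),f.fun.round(4))
for p in A:
    d=p-C;print(p.round(4),np.hypot(*d).round(4),np.degrees(np.arctan2(d[1],d[0])).round(1))
f=cfit(A,.0575);print("C bottles",f.x.round(4),f.fun.round(4));D=A-f.x;print(np.degrees(np.arctan2(D[:,1],D[:,0])).round(1))
print("dist",np.hypot(*(A[1:]-A[:-1]).T).round(4),np.hypot(*(A[3]-A[0])).round(4))
S=eyes.camera("scene")
E
```

```text
near [ 0.5951 -0.2317  0.126 ]
far [ 0.6215 -0.108   0.126 ]
caddy [0.5365 0.0898] [ 0.0009 -0.0004 -0.0013  0.0017  0.0002 -0.0034 -0.0001]
[0.4841 0.0695] 0.0562 -158.7
[0.5482 0.1445] 0.0559 77.9
[0.5932 0.1053] 0.0588 15.2
[0.5821 0.05  ] 0.0606 -41.1
C bottles [0.5386 0.0877] [-0.0001  0.0001 -0.0002  0.0001]
[-161.5   80.4   17.8  -40.9]
dist [0.0987 0.0597 0.0564] 0.0999
```

```bash
python3 - <<'E'
from h import *
S=eyes.camera("scene");D=eyes.camera("side")
def tri(a,b):
    o1,d1=ray(S,*a);o2,d2=ray(D,*b);t=np.linalg.lstsq(np.c_[d1,-d2],o2-o1,rcond=None)[0];return (o1+d1*t[0]).round(3),(o2+d2*t[1]).round(3)
print("foot",plane(S,426.5,283,0),plane(D,417,343,0));print("near corner",tri((434.7,242),(424,270)));print("far corner",tri((338,138),(397,172)))
E
```

```text
foot [ 0.71081272 -0.21835179  0.        ] [ 0.71165195 -0.21131315  0.        ]
near corner (array([ 0.702, -0.221,  0.169]), array([ 0.7  , -0.222,  0.168]))
far corner (array([0.718, 0.241, 0.157]), array([0.709, 0.239, 0.148]))
```

Call:
drive_tool([
  [[-18,22,0,0,0,0],[-18,22,0,0,0,0],[0,0,28,0,0,0],[0,0,28,0,0,0],[0,0,28,0,0,0],[0,0,28,0,0,0],[0,0,28,0,0,0],[0,0,18,0,0,0]],
], gripper=100)

```text
time: 4.08
position: [0.6204, -0.1095, 0.1378]
tool_rot: [-0.0, 1.0, 0.001, -0.002]
ft_force: [-0.1, -0.3, 0.2]
grip_width: 0.0871
grip_force: 0.0
```

Call:
drive_tool([
  [[0,0,13,0,0,0],[0,0,0,0,0,0],[0,0,0,0,0,0]],
])

```text
time: 4.33
position: [0.6215, -0.11, 0.1271]
tool_rot: [-0.0, 1.0, 0.0, -0.001]
ft_force: [0.4, -0.1, 0.1]
grip_width: 0.087
grip_force: 0.0
```

```bash
python3 - <<'E'
from h import *
M=T();c=eyes.camera("wrist");print(M[:3,3].round(4))
im=c["img"][:,:,::-1];cv2.imwrite("pics/w3.png",cv2.resize(im[200:440,170:470],None,fx=2,fy=2))
E
```

```text
[ 0.6215 -0.11    0.1271]
```

View pics/w3.png

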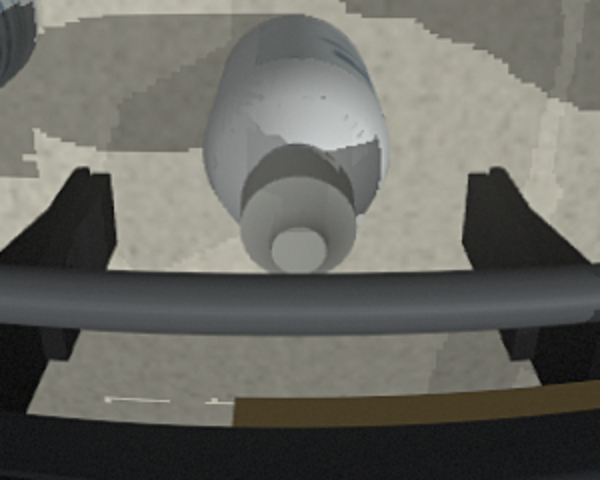

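The bottle's cap tip is at full-image pixel (319.5,325), nearly centred between the open fingers.

Call:
drive_tool([
  [[0,0,2,0,0,0],[0,0,0,0,0,0],[0,0,0,0,0,0],[0,0,0,0,0,0],[0,0,0,0,0,0],[0,0,0,0,0,0]],
], gripper=0, squeeze=25)

```text
time: 4.88
position: [0.622, -0.1103, 0.1259]
tool_rot: [-0.0, 1.0, -0.0, 0.0]
ft_force: [0.7, -0.5, 0.4]
grip_width: 0.055
grip_force: 0.0
```

```bash
python3 - <<'E'
from h import *
c=eyes.camera("wrist");M=T();N=M.copy();N[:3,3]=[.6215,-.11,.1271]
print(plane(c,319.5,325,.126,N).round(4));o=sensors.get_obs();print(o["grip_width"],o["grip_force"],M[:3,3].round(4),np.array(o["ft_force"]).round(2))
E
```

```text
[ 0.6208 -0.1078  0.126 ]
0.0507517750121504 0.0 [ 0.622  -0.1102  0.1258] [-0.11  0.01 -0.67]
```

Call:
drive_tool([
  [[0,0,0,0,0,0],[0,0,0,0,0,0],[0,0,0,0,0,0],[0,0,0,0,0,0],[0,0,0,0,0,0],[0,0,0,0,0,0]],
])

```text
time: 5.43
position: [0.6218, -0.1101, 0.1254]
tool_rot: [-0.0, 1.0, 0.0, -0.0]
ft_force: [0.8, 0.4, -0.8]
grip_width: 0.0274
grip_force: 24.9
```

Call:
drive_tool([
  [[0,0,-10,0,0,0],[0,0,-30,0,0,0],[0,0,-35,0,0,0],[0,0,-35,0,0,0],[0,0,-35,0,0,0],[0,0,0,0,0,0]],
])

```text
time: 5.93
position: [0.626, -0.1116, 0.2795]
tool_rot: [-0.0, 1.0, -0.003, 0.008]
ft_force: [1.2, -0.7, -0.7]
grip_width: 0.0273
grip_force: 24.9
```

Call:
drive_tool([
  [[8,12,0,0,0,0],[16,24,0,0,0,0],[16,24,0,0,0,0],[16,24,0,0,0,0],[16,24,0,0,0,0],[16,24,0,0,0,0],[7,10,0,0,0,0],[0,0,0,0,0,0]],
])

```text
time: 6.6
position: [0.5244, 0.034, 0.2705]
tool_rot: [-0.002, 1.0, 0.0, -0.001]
ft_force: [-0.7, 0.0, -1.0]
grip_width: 0.0276
grip_force: 24.9
```

Call:
drive_tool([
  [[0,0,0,0,0,0],[0,0,0,0,0,0]],
])

```text
time: 6.77
position: [0.5282, 0.0308, 0.2709]
tool_rot: [0.0, 1.0, -0.001, 0.001]
ft_force: [-0.2, -0.5, -2.3]
grip_width: 0.0273
grip_force: 24.9
```

```bash
python3 - <<'E'
from h import *
M=T();c=eyes.camera("wrist");np.savez("w4.npz",M=M);print(M[:3,3].round(4),sensors.get_obs()["joint_velocities"])
im=c["img"][:,:,::-1];k=cv2.resize(im[70:370,190:590],None,fx=2,fy=2,interpolation=3)
for i in range(0,400,20):cv2.line(k,(2*i,0),(2*i,5 if i%100 else 12),(0,0,255),1)
for i in range(0,300,20):cv2.line(k,(0,2*i),(5 if i%100 else 12,2*i),(0,0,255),1)
cv2.imwrite("pics/w4.png",k)
E
```

```text
[0.5282 0.0308 0.2709] [-0.00553486  0.00337913  0.00157836  0.00488695  0.00405442  0.00166995]
```

View pics/w4.png

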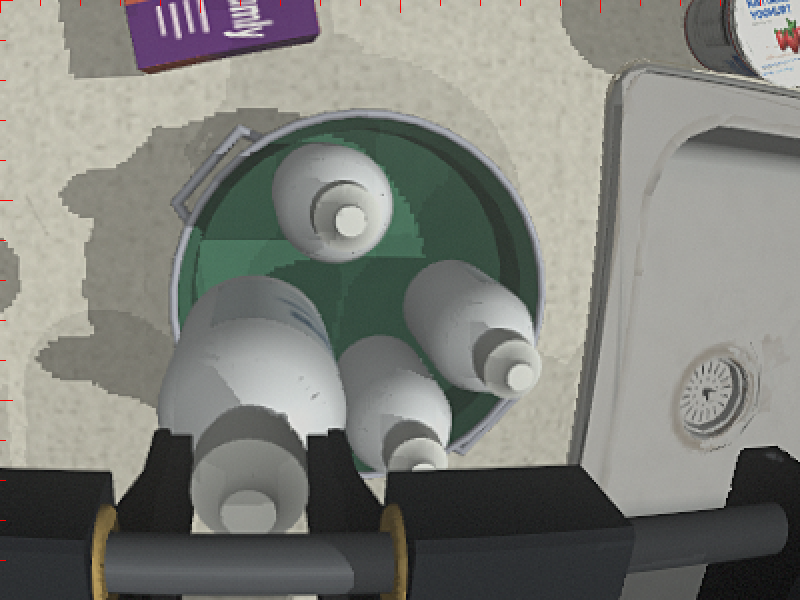

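The caddy view shows tips at (365,180), (449.5,258.5) and about (401,304), rim points at (275.5,215), (369,124.5), (462,212.5) and (375,307.5), and the held cap tip at (314,326.5).

```bash
python3 - <<'E'
from h import *
M=np.load("w4.npz")["M"];c=eyes.camera("wrist")
A=np.array([plane(c,u,v,.13,M)[:2] for u,v in[(365,180),(449.5,258.5),(401.5,303)]])
rim=np.array([plane(c,u,v,.05,M)[:2] for u,v in[(275.5,215),(369,124.5),(462,212.5),(375,307.5)]])
f=cfit(rim,.097);print("rim",f.x.round(4),f.fun.round(4))
g=cfit(A,.0575);print(A.round(4).tolist(),"C",g.x.round(4),g.fun.round(4));
for C in(f.x,g.x):
    D=A-C;print(np.degrees(np.arctan2(D[:,1],D[:,0])).round(1),np.hypot(*D.T).round(4))
print("held",plane(c,314,326.5,.2709,M).round(4))
E
```

```text
rim [0.536  0.0885] [0.0004 0.0001 0.0003 0.0002]
[[0.4831, 0.0691], [0.5472, 0.1442], [0.5876, 0.1053]] C [0.5351 0.088 ] [-0.0022 -0.0001 -0.0022]
[-159.9   78.6   18.1] [0.0563 0.0568 0.0543]
[-160.    77.8   18.2] [0.0553 0.0574 0.0553]
held [0.5276 0.0305 0.2709]
```

Call:
drive_tool([
  [[2,0,15,0,0,0],[0,0,25,0,0,0],[0,0,25,0,0,0],[0,0,20,0,0,0],[0,0,20,0,0,0],[0,0,15,0,0,0],[0,0,10,0,0,0],[0,0,0,0,0,0]],
])

```text
time: 7.53
position: [0.5243, 0.031, 0.1384]
tool_rot: [0.0, 1.0, 0.0, -0.002]
ft_force: [-0.8, 0.5, -2.1]
grip_width: 0.0267
grip_force: 24.9
```

Call:
drive_tool([
  [[0,0,4,0,0,0],[0,0,3,0,0,0],[0,0,0,0,0,0]],
])

```text
time: 7.78
position: [0.5254, 0.0316, 0.1339]
tool_rot: [-0.0, 1.0, -0.0, 0.001]
ft_force: [0.3, -0.2, -1.8]
grip_width: 0.0274
grip_force: 24.9
```

Call:
drive_tool([
  [[0,0,2,0,0,0],[0,0,1,0,0,0],[0,0,0,0,0,0]],
])

```text
time: 8.03
position: [0.525, 0.0318, 0.1308]
tool_rot: [-0.0, 1.0, -0.0, 0.0]
ft_force: [-1.0, -0.1, -1.9]
grip_width: 0.0275
grip_force: 24.9
```

Call:
drive_tool([
  [[0,0,1,0,0,0],[0,0,0,0,0,0]],
])

```text
time: 8.2
position: [0.5249, 0.0318, 0.1296]
tool_rot: [-0.0, 1.0, -0.0, 0.0]
ft_force: [-0.2, 0.3, -1.3]
grip_width: 0.0276
grip_force: 24.9
```

Call:
drive_tool([
  [[0,0,1,0,0,0],[0,0,0,0,0,0]],
])

```text
time: 8.37
position: [0.5254, 0.0319, 0.1294]
tool_rot: [-0.0, 1.0, 0.0, 0.001]
ft_force: [-1.1, 1.1, 3.9]
grip_width: 0.0273
grip_force: 24.9
```

Call:
drive_tool([
  [[0,0,0.5,0,0,0],[0,0,0,0,0,0]],
])

```text
time: 8.53
position: [0.5255, 0.0319, 0.1293]
tool_rot: [-0.0, 1.0, 0.0, 0.001]
ft_force: [-1.1, 0.9, 7.8]
grip_width: 0.0272
grip_force: 24.9
```

Call:
drive_tool([
  [[0,0,-1,0,0,0],[0,0,0,0,0,0],[0,0,0,0,0,0],[0,0,0,0,0,0]],
], gripper=50)

```text
time: 8.87
position: [0.5249, 0.0317, 0.1289]
tool_rot: [-0.0, 1.0, -0.0, -0.0]
ft_force: [-0.3, -0.3, -0.5]
grip_width: 0.0421
grip_force: 0.0
```

Call:
drive_tool([
  [[0,0,-8,0,0,0],[0,0,-20,0,0,0],[0,0,-30,0,0,0],[0,0,-30,0,0,0],[0,0,0,0,0,0]],
])

```text
time: 9.28
position: [0.5285, 0.0313, 0.2227]
tool_rot: [-0.0, 1.0, -0.001, 0.006]
ft_force: [-0.0, 0.7, -0.1]
grip_width: 0.0435
grip_force: 0.0
```

Call:
drive_tool([
  [[-9,-33,0,0,0,0],[-9,-33,0,0,0,0],[-9,-33,0,0,0,0],[-9,-33,0,0,0,0],[-9,-33,0,0,0,0],[-9,-33,0,0,0,0],[-9,-33,0,0,0,0],[-8,-33,0,0,0,0]],
], gripper=75)

```text
time: 9.95
position: [0.596, -0.2338, 0.2168]
tool_rot: [0.0, 1.0, 0.0, -0.0]
ft_force: [0.3, 0.2, 0.2]
grip_width: 0.0649
grip_force: 0.0
```

Call:
drive_tool([
  [[0,0,0,0,0,0],[0,0,0,0,0,0]],
])

```text
time: 10.12
position: [0.5958, -0.2342, 0.2165]
tool_rot: [0.002, 1.0, 0.0, -0.0]
ft_force: [-0.9, 0.8, -0.9]
grip_width: 0.0649
grip_force: 0.0
```

```bash
python3 - <<'E'
from h import *
M=T();c=eyes.camera("wrist");np.savez("w5.npz",M=M);print(M[:3,3].round(4))
cv2.imwrite("pics/w5.png",c["img"][:,:,::-1])
E
```

```text
[ 0.5958 -0.2342  0.2165]
```

View pics/w5.png

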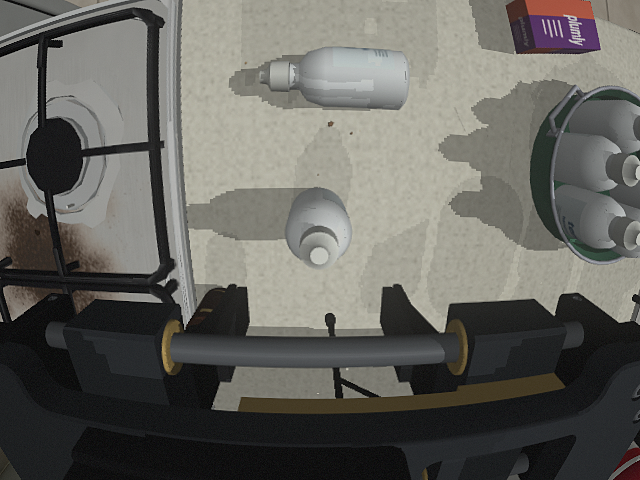

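The wrist view shows the first bottle standing in the caddy. The near cap tip is at (318.5,256), between the fingers. The fallen bottle's base face is at (408,79), its cap tip at (262,76), and its body edges at rows 48 and 108 at column 360.

```bash
python3 - <<'E'
from h import *
M=np.load("w5.npz")["M"];c=eyes.camera("wrist");p=lambda u,v,z:plane(c,u,v,z,M).round(4)
print("near",p(318.5,256,.126));print("fallen base",p(408,79,.03),"shoulder",p(303,78,.03),"cap",p(264,76,.027),"edges",p(360,48,.027),p(360,108,.027))
E
```

```text
near [ 0.5943 -0.2316  0.126 ]
fallen base [ 0.4645 -0.1517  0.03  ] shoulder [ 0.4664 -0.2438  0.03  ] cap [ 0.4631 -0.278   0.027 ] edges [ 0.4376 -0.194   0.027 ] [ 0.4925 -0.1941  0.027 ]
```

Call:
drive_tool([
  [[1,2.5,20,0,0,0],[0,0,30,0,0,0],[0,0,25,0,0,0],[0,0,14,0,0,0],[0,0,2,0,0,0],[0,0,0,0,0,0],[0,0,0,0,0,0]],
])

```text
time: 10.8
position: [0.5955, -0.229, 0.127]
tool_rot: [-0.001, 1.0, -0.0, 0.001]
ft_force: [1.0, 0.7, 1.3]
grip_width: 0.0652
grip_force: 0.0
```

Call:
drive_tool([
  [[0,0,0,0,0,0],[0,0,0,0,0,0],[0,0,0,0,0,0],[0,0,0,0,0,0],[0,0,0,0,0,0],[0,0,0,0,0,0],[0,0,0,0,0,0],[0,0,0,0,0,0]],
], gripper=0, squeeze=25)

```text
time: 11.47
position: [0.5949, -0.2299, 0.1261]
tool_rot: [-0.0, 1.0, -0.0, 0.0]
ft_force: [0.8, 0.1, -0.3]
grip_width: 0.0274
grip_force: 25.0
```

```bash
python3 - <<'E'
from h import *
o=sensors.get_obs();print(np.round(o["position"],4),o["grip_width"],o["grip_force"],np.round(o["ft_force"],2),np.round(o["q"],3))
E
```

```text
[ 0.5949 -0.2299  0.1261] 0.027413985449552526 24.974071390461177 [ 0.81  0.14 -0.26] [-0.544  0.688  1.496 -0.     0.957 -2.114]
```

Call:
drive_tool([
  [[0,0,-10,0,0,0],[0,0,-30,0,0,0],[0,0,-38,0,0,0],[0,0,-38,0,0,0],[0,0,-35,0,0,0],[0,10,-4,0,0,0],[5,20,0,0,0,0],[10,32,0,0,0,0]],
])

```text
time: 12.13
position: [0.5809, -0.1696, 0.2822]
tool_rot: [0.001, 1.0, -0.001, 0.002]
ft_force: [0.7, 0.2, -1.6]
grip_width: 0.0272
grip_force: 25.0
```

Call:
drive_tool([
  [[10,35,0,0,0,0],[10,35,0,0,0,0],[10,35,0,0,0,0],[10,35,0,0,0,0],[10,35,0,0,0,0],[10,35,0,0,0,0],[10,30,0,0,0,0],[10,24,0,0,0,0]],
])

```text
time: 12.8
position: [0.4981, 0.0988, 0.2808]
tool_rot: [-0.001, 1.0, 0.0, -0.001]
ft_force: [0.2, -0.5, -2.1]
grip_width: 0.0271
grip_force: 25.0
```

Call:
drive_tool([
  [[8,18,0,0,0,0],[0,12,0,0,0,0],[0,0,0,0,0,0],[0,0,0,0,0,0],[0,0,0,0,0,0]],
])

```text
time: 13.22
position: [0.4926, 0.1254, 0.281]
tool_rot: [0.0, 1.0, -0.0, 0.0]
ft_force: [-0.5, -0.0, -1.6]
grip_width: 0.0273
grip_force: 25.0
```

```bash
python3 - <<'E'
from h import *
o=sensors.get_obs();print(np.round(o["position"],4),o["grip_width"],o["grip_force"],np.round(o["ft_force"],2),np.round(o["q"],3))
M=T();c=eyes.camera("wrist");np.savez("w6.npz",M=M,img=c["img"]);im=c["img"]
# bright tip discs (near-white blobs) as candidates at z .13
g=im.min(2);k,l,st,ce=cv2.connectedComponentsWithStats((g>185).astype(np.uint8))
for i in range(1,k):
    x,y,w,h,a=st[i]
    if 40<a<500 and w<28 and h<28 and a/(w*h)>.6:print(ce[i].round(1),st[i].tolist(),plane(c,*ce[i],.13,M).round(4))
E
```

```text
[0.4926 0.1254 0.281 ] 0.027311501393842832 24.974038435611874 [-0.51 -0.04 -1.62] [ 3.000e-02  3.250e-01  1.676e+00 -1.000e-03  1.140e+00 -1.541e+00]
[208.4 269. ] [203, 265, 12, 10, 100] [0.5246 0.0333 0.13  ]
```

```bash
cat >> h.py <<'E'
def wproj(c,p,M):
    q=np.linalg.inv(M@np.array(c["hand_eye"]))@np.r_[p,1];d=np.array([q[0],-q[1],-q[2]])
    f=240/np.tan(np.radians(c["fov_y"])/2);t=np.arctan2(np.hypot(*d[:2]),d[2]);r=np.hypot(*d[:2])
    return np.array([c["cx"],c["cy"]])+f*t*d[:2]/r
def tip(c,im,p,M,R0=15):
    """bright tip disc (13 mm) near the expected point -> refined xy at its height"""
    u,v=wproj(c,p,M).round().astype(int);out=[]
    w=im[v-R0:v+R0+1,u-R0:u+R0+1].min(2).astype(int)
    for t in range(w.max()-5,120,-3):
        k,l,st,ce=cv2.connectedComponentsWithStats((w>t).astype(np.uint8))
        for i in range(1,k):
            x,y,ww,h,a=st[i]
            if 60<a<330 and .6<ww/h<1.6 and a/(ww*h)>.66 and x>0 and y>0 and x+ww<w.shape[1] and y+h<w.shape[0]:
                q=plane(c,*(ce[i]+[u-R0,v-R0]),p[2],M)[:2];out.append((a,*q.round(4)))
    return (u,v),out[:1]+out[len(out)//2:len(out)//2+1]
E
python3 - <<'E'
from h import *
W=np.load("w6.npz");c=eyes.camera("wrist");M=W["M"]
for n,p in[("pa",(.4835,.0693,.13)),("pb",(.5477,.1443,.13)),("pd",(.5815,.05,.13)),("new",(.525,.032,.13)),("pc",(.5895,.1053,.13)),("held",(.492,.1254,.281))]:print(n,tip(c,W["img"],p,M))
E
```

```text
pa ((np.int64(246), np.int64(223)), [(np.int32(136), np.float64(0.4833), np.float64(0.069)), (np.int32(151), np.float64(0.4834), np.float64(0.0687))])
pb ((np.int64(337), np.int64(295)), [])
pd ((np.int64(233), np.int64(327)), [])
new ((np.int64(207), np.int64(269)), [(np.int32(85), np.float64(0.5244), np.float64(0.0336)), (np.int32(109), np.float64(0.5246), np.float64(0.0331))])
pc ((np.int64(293), np.int64(336)), [])
held ((np.int64(315), np.int64(326)), [])
```

Call:
drive_tool([
  [[0.5,1,15,0,0,0],[0,0,25,0,0,0],[0,0,25,0,0,0],[0,0,25,0,0,0],[0,0,22,0,0,0],[0,0,18,0,0,0],[0,0,12,0,0,0],[0,0,0,0,0,0]],
])

```text
time: 13.98
position: [0.4907, 0.126, 0.1366]
tool_rot: [0.001, 1.0, -0.0, -0.002]
ft_force: [1.1, -1.0, -2.5]
grip_width: 0.0274
grip_force: 25.0
```

Call:
drive_tool([
  [[0,0,3,0,0,0],[0,0,2,0,0,0],[0,0,1,0,0,0],[0,0,0,0,0,0]],
])

```text
time: 14.32
position: [0.4918, 0.1271, 0.1336]
tool_rot: [0.0, 1.0, -0.0, 0.001]
ft_force: [0.7, -0.7, -1.9]
grip_width: 0.0273
grip_force: 25.0
```

Call:
drive_tool([
  [[0,0,2,0,0,0],[0,0,1,0,0,0],[0,0,0,0,0,0]],
])

```text
time: 14.57
position: [0.4917, 0.1273, 0.1303]
tool_rot: [-0.0, 1.0, -0.0, 0.001]
ft_force: [0.7, -0.3, -0.6]
grip_width: 0.0277
grip_force: 25.0
```

Call:
drive_tool([
  [[0,0,1,0,0,0],[0,0,0,0,0,0]],
])

```text
time: 14.73
position: [0.4923, 0.1271, 0.13]
tool_rot: [-0.0, 1.0, -0.0, 0.001]
ft_force: [-0.5, -0.3, 4.4]
grip_width: 0.027
grip_force: 25.0
```

Call:
drive_tool([
  [[0,0,-0.5,0,0,0],[0,0,0,0,0,0],[0,0,0,0,0,0],[0,0,0,0,0,0],[0,0,-8,0,0,0],[0,0,-20,0,0,0],[0,0,-35,0,0,0],[0,0,-40,0,0,0]],
], gripper=50)

```text
time: 15.4
position: [0.4896, 0.1272, 0.2324]
tool_rot: [-0.0, 1.0, -0.0, -0.003]
ft_force: [1.3, -0.1, 0.5]
grip_width: 0.0432
grip_force: 0.0
```

Call:
drive_tool([
  [[0,0,-7,0,0,0.12],[0,0,0,0,0,0.12],[0,0,0,0,0,0.12],[0,0,0,0,0,0.12],[0,0,0,0,0,0.12],[0,0,0,0,0,0.12],[0,0,0,0,0,0.12],[0,0,0,0,0,0.12]],
], gripper=100)

```text
time: 16.07
position: [0.4911, 0.1273, 0.24]
tool_rot: [0.464, 0.886, 0.0, -0.0]
ft_force: [0.6, -0.1, 1.2]
grip_width: 0.0847
grip_force: 0.0
```

```bash
python3 - <<'E'
from h import *
o=sensors.get_obs();print(np.round(o["position"],4),np.round(o["tool_rot"],3),np.round(o["q"],3),T()[:3,:3].round(2).tolist())
E
```

```text
[0.4911 0.1273 0.24  ] [ 0.464  0.886  0.    -0.   ] [ 0.033  0.376  1.729  0.     1.037 -0.572] [[-0.57, 0.82, -0.0], [0.82, 0.57, 0.0], [0.0, 0.0, -1.0]]
```

Call:
drive_tool([
  [[0,0,0,0,0,0.122],[0,0,0,0,0,0.122],[0,0,0,0,0,0.122],[0,0,0,0,0,0.122],[0,0,0,0,0,0.123],[-20,-1,0,0,0,0],[-36,-2,0,0,0,0],[-36,-2,0,0,0,0]],
])

```text
time: 16.73
position: [0.486, 0.0352, 0.24]
tool_rot: [0.706, 0.708, 0.0, 0.0]
ft_force: [0.7, -0.5, -0.6]
grip_width: 0.0873
grip_force: 0.0
```

Call:
drive_tool([
  [[-36,-3,0,0,0,0],[-36,-3,0,0,0,0],[-36,-3,0,0,0,0],[-36,-3,5,0,0,0],[-36,-3,5,0,0,0],[-36,-3,10,0,0,0],[-36,-3,10,0,0,0],[-36,0,10,0,0,0]],
])

```text
time: 17.4
position: [0.4645, -0.2542, 0.1997]
tool_rot: [0.707, 0.707, 0.0, -0.0]
ft_force: [0.4, 0.5, -0.3]
grip_width: 0.0873
grip_force: 0.0
```

Call:
drive_tool([
  [[-30,0,0,0,0,0],[-16,0,0,0,0.11,0],[0,0,0,0,0.11,0],[0,0,0,0,0.11,0],[0,0,0,0,0,0],[0,0,0,0,0,0]],
])

```text
time: 17.9
position: [0.4649, -0.2998, 0.199]
tool_rot: [0.698, 0.697, 0.115, -0.116]
ft_force: [-0.3, 0.8, -0.7]
grip_width: 0.0871
grip_force: 0.0
```

```bash
python3 - <<'E'
from h import *
o=sensors.get_obs();print(np.round(o["position"],4),np.round(o["tool_rot"],3),np.round(o["q"],3),T()[:3,:3].round(2).tolist())
E
```

```text
[ 0.4649 -0.2998  0.199 ] [ 0.698  0.697  0.115 -0.116] [-0.883  0.577  1.536  0.215  1.293 -0.967] [[0.0, 1.0, -0.0], [0.95, -0.0, 0.32], [0.32, -0.0, -0.95]]
```

Call:
drive_tool([
  [[0,0,0,0,0.114,0],[0,0,0,0,0.114,0],[0,0,0,0,0.114,0],[0,0,0,0,0.113,0],[-20,0,20,0,0,0],[-20,0,20,0,0,0],[-19,0,20,0,0,0],[0,0,0,0,0,0]],
])

```text
time: 18.57
position: [0.4637, -0.2942, 0.1117]
tool_rot: [0.653, 0.653, 0.269, -0.275]
ft_force: [-0.5, 0.5, -0.1]
grip_width: 0.0869
grip_force: 0.0
```

Call:
drive_tool([
  [[0,0,0,0,0,0]],
])

```text
time: 18.65
position: [0.4651, -0.2957, 0.1154]
tool_rot: [0.653, 0.653, 0.27, -0.272]
ft_force: [-0.2, 0.7, 0.3]
grip_width: 0.0868
grip_force: 0.0
```

```bash
python3 - <<'E'
from h import *
M=T();o=sensors.get_obs();print(M.round(3).tolist(),np.round(o["q"],3))
g=np.array([.465,-.2138,.031]);print("tool delta mm",(M[:3,:3].T@(g-M[:3,3])*1000).round(1))
E
```

```text
[[0.0, 1.0, -0.003, 0.465], [0.706, 0.002, 0.708, -0.296], [0.708, -0.003, -0.706, 0.115], [0.0, 0.0, 0.0, 1.0]] [-0.981  0.864  1.411  0.402  1.564 -1.132]
tool delta mm [ -2.    0.3 117.6]
```

Call:
drive_tool([
  [[-1,0,20,0,0,0],[-1,0,28,0,0,0],[0,0,28,0,0,0],[0,0,22,0,0,0],[0,0,14,0,0,0],[0,0,0,0,0,0],[0,0,0,0,0,0]],
])

```text
time: 19.23
position: [0.4662, -0.2202, 0.0365]
tool_rot: [0.653, 0.654, 0.27, -0.27]
ft_force: [0.5, -0.6, 0.1]
grip_width: 0.0871
grip_force: 0.0
```

```bash
python3 - <<'E'
from h import *
M=T();o=sensors.get_obs()
g=np.array([.465,-.2138,.031]);print(M[:3,3].round(4),"tool delta mm",(M[:3,:3].T@(g-M[:3,3])*1000).round(1),np.round(o["ft_force"],2),np.round(o["moment"],2))
E
```

```text
[ 0.4662 -0.2202  0.0365] tool delta mm [ 0.6 -1.2  8.4] [ 0.51 -0.63  0.13] [-0.5   0.05  0.04]
```

Call:
drive_tool([
  [[0.5,-1,5,0,0,0],[0,0,3,0,0,0],[0,0,0,0,0,0],[0,0,0,0,0,0]],
])

```text
time: 19.57
position: [0.4645, -0.2149, 0.0299]
tool_rot: [0.653, 0.653, 0.27, -0.27]
ft_force: [-0.2, -0.6, 0.0]
grip_width: 0.0868
grip_force: 0.0
```

Call:
drive_tool([
  [[0,0,0,0,0,0],[0,0,0,0,0,0],[0,0,0,0,0,0],[0,0,0,0,0,0],[0,0,0,0,0,0],[0,0,0,0,0,0],[0,0,0,0,0,0],[0,0,0,0,0,0]],
], gripper=0, squeeze=30)

```text
time: 20.23
position: [0.4644, -0.2143, 0.0294]
tool_rot: [0.653, 0.653, 0.271, -0.27]
ft_force: [-0.3, -0.0, -0.2]
grip_width: 0.0534
grip_force: 29.9
```

```bash
python3 - <<'E'
from h import *
M=T();o=sensors.get_obs()
print(M[:3,3].round(4),np.round(o["ft_force"],2),np.round(o["moment"],2),o["grip_width"],o["grip_force"])
E
```

```text
[ 0.4644 -0.2143  0.0294] [-0.33 -0.04 -0.19] [-0.52  0.   -0.03] 0.05342361200201314 29.938357123173773
```

Call:
drive_tool([
  [[4,0,-4,0,0,0],[10,0,-10,0,0,0],[14,0,-14,0,0,0],[14,0,-14,0,0,0],[8,0,-20,0,0,0],[-5,0,-15,0,0,0],[-6,0,-12,0,0,0],[0,0,0,0,0,0]],
])

```text
time: 20.9
position: [0.4653, -0.2528, 0.1218]
tool_rot: [0.654, 0.654, 0.27, -0.267]
ft_force: [-1.1, 0.2, -1.7]
grip_width: 0.0534
grip_force: 30.0
```

Call:
drive_tool([
  [[0,0,0,0,-0.08,0],[0,0,0,0,-0.11,0],[0,0,0,0,-0.11,0],[0,0,0,0,-0.11,0],[0,0,0,0,-0.11,0],[0,0,0,0,-0.11,0],[0,0,0,0,-0.11,0],[0,0,0,0,-0.11,0]],
])

```text
time: 21.57
position: [0.4637, -0.2484, 0.1209]
tool_rot: [0.707, 0.707, -0.024, 0.024]
ft_force: [-0.7, -0.1, -1.9]
grip_width: 0.0533
grip_force: 29.9
```

```bash
python3 - <<'E'
from h import *
M=T();o=sensors.get_obs()
print(M.round(3).tolist(),np.round(o["q"],3),np.round(o["ft_force"],2),np.round(o["moment"],2),o["grip_width"],o["grip_force"])
E
```

```text
[[0.0, 1.0, 0.001, 0.464], [0.998, -0.0, -0.069, -0.248], [-0.069, 0.001, -0.998, 0.121], [0.0, 0.0, 0.0, 1.0]] [-0.675  0.576  1.812 -0.081  0.712 -0.614] [-0.7  -0.11 -1.88] [-0.08  0.11 -0.03] 0.05325420502071685 29.947957335971296
```

Call:
drive_tool([
  [[0,0,0,0,-0.11,0],[0,0,0,0,-0.11,0],[0,0,0,0,-0.11,0],[0,0,0,0,-0.11,0],[0,0,0,0,-0.11,0],[0,0,0,0,-0.1,0],[0,0,0,0,-0.071,0],[0,0,0,0,0,0]],
])

```text
time: 22.23
position: [0.458, -0.2477, 0.1171]
tool_rot: [0.671, 0.672, -0.23, 0.214]
ft_force: [-0.1, 0.3, -2.8]
grip_width: 0.0537
grip_force: 29.9
```

Call:
drive_tool([
  [[0,0,0,0,0,0],[0,0,0,0,0,0]],
])

```text
time: 22.4
position: [0.4596, -0.2506, 0.1186]
tool_rot: [0.673, 0.67, -0.229, 0.215]
ft_force: [0.5, -0.6, -1.6]
grip_width: 0.0531
grip_force: 29.9
```

```bash
python3 - <<'E'
from h import *
M=T();o=sensors.get_obs()
print(M.round(3).tolist(),np.round(o["q"],3),np.round(o["ft_force"],2),np.round(o["moment"],2),o["grip_width"],o["grip_force"])
# check the bottle's uprightness: triangulate tip from scene+side near expected
for n in("scene","side"):
    c=eyes.camera(n);np.save(n+"7.npy",c["img"]);print(n,np.round(proj(c,[.465,-.25,.19]),1),np.round(proj(c,[.465,-.25,.06]),1))
E
```

```text
[[-0.003, 1.0, -0.02, 0.46], [0.803, -0.01, -0.596, -0.251], [-0.596, -0.018, -0.803, 0.119], [0.0, 0.0, 0.0, 1.0]] [-0.411  0.653  1.953 -1.192  0.64   0.623] [ 0.55 -0.59 -1.63] [0.46 0.05 0.05] 0.05314696022555393 29.944487535394728
scene [356.3 286.3] [353.7 319.7]
side [277.7 263.3] [279.5 327.2]
```

Call:
drive_tool([
  [[0,12,0,0,0,0],[0,22,0,0,0,0],[0,22,0,0,0,0],[0,22,0,0,0,0],[0,22,0,0,0,0],[0,12,0,0,0,0],[0,0,0,0,0,0],[0,0,0,0,0,0]],
])

```text
time: 23.17
position: [0.5714, -0.2523, 0.1167]
tool_rot: [0.673, 0.669, -0.23, 0.215]
ft_force: [-0.8, -0.0, -2.1]
grip_width: 0.0534
grip_force: 29.9
```

```bash
python3 - <<'E'
from h import *
M=T();o=sensors.get_obs()
print(M.round(3).tolist(),np.round(o["q"],3))
Rt=np.array([[0,1,0],[.7071,0,-.7071],[-.7071,0,-.7071]]).astype(float)
print("turn to 45deg",R.from_matrix(M[:3,:3].T@Rt).as_rotvec().round(3))
E
```

```text
[[-0.002, 1.0, -0.02, 0.571], [0.802, -0.011, -0.597, -0.252], [-0.597, -0.017, -0.802, 0.117], [0.0, 0.0, 0.0, 1.0]] [-0.334  0.734  1.671 -0.951  0.777  0.387]
turn to 45deg [-0.02  -0.145  0.003]
```

Call:
drive_tool([
  [[0,0,0,-0.01,-0.05,0],[0,0,0,-0.01,-0.05,0],[0,0,0,0,-0.045,0],[0,0,0,0,0,0],[0,0,0,0,0,0],[0,0,0,0,0,0]],
])

```text
time: 23.67
position: [0.5711, -0.252, 0.1167]
tool_rot: [0.652, 0.655, -0.271, 0.27]
ft_force: [0.2, 0.1, -1.9]
grip_width: 0.0532
grip_force: 29.9
```

```bash
python3 - <<'E'
from h import *
M=T();o=sensors.get_obs()
print(M.round(3).tolist(),np.round(o["q"],3))
Rt=np.array([[0,1,0],[.7071,0,-.7071],[-.7071,0,-.7071]]).astype(float)
print("turn left",R.from_matrix(M[:3,:3].T@Rt).as_rotvec().round(3))
# bottle axis in the side view: silhouette of white bottle (row-wise mid columns) 
for n in("scene","side"):
    c=eyes.camera(n);np.save(n+"7.npy",c["img"])
    for z in(.19,.165,.06):print(n,z,np.round(proj(c,[.572,-.254,z]),1))
    a=proj(c,[.572,-.254,.185]);b=proj(c,[.572,-.254,.065])
    g=cv2.cvtColor(c["img"],cv2.COLOR_RGB2HSV)
    for t in np.linspace(0,1,7):
        q=np.array(a)*(1-t)+np.array(b)*t;r=int(q[1]);x=int(q[0]);print(r,x,g[r,x-24:x+25:3,2].tolist())
E
```

```text
[[-0.004, 1.0, 0.0, 0.571], [0.708, 0.003, -0.706, -0.252], [-0.706, -0.002, -0.708, 0.117], [0.0, 0.0, 0.0, 1.0]] [-0.285  0.772  1.703 -1.177  0.824  0.626]
turn left [ 0.    -0.001  0.004]
scene 0.19 [398.5 267.8]
scene 0.165 [397.3 274.8]
scene 0.06 [392.6 301.8]
269 398 [38, 36, 35, 149, 186, 197, 181, 133, 151, 82, 16, 95, 195, 208, 209, 204, 134]
274 397 [37, 31, 101, 184, 190, 192, 132, 140, 151, 152, 119, 19, 166, 186, 207, 208, 206]
279 396 [48, 18, 19, 175, 186, 118, 126, 109, 118, 121, 123, 106, 69, 202, 205, 201, 211]
284 395 [210, 115, 11, 20, 50, 122, 144, 165, 171, 173, 179, 161, 93, 115, 208, 208, 212]
290 394 [189, 211, 203, 43, 0, 62, 138, 151, 164, 167, 168, 154, 117, 50, 143, 203, 198]
295 393 [191, 193, 193, 209, 86, 10, 50, 129, 141, 146, 140, 139, 140, 209, 206, 206, 210]
300 392 [187, 190, 192, 201, 205, 50, 15, 55, 132, 138, 133, 133, 135, 210, 207, 206, 207]
side 0.19 [346.4 267. ]
side 0.165 [345.6 280.2]
side 0.06 [342.5 331. ]
269 346 [51, 58, 87, 85, 83, 86, 79, 122, 129, 102, 89, 86, 87, 99, 50, 43, 47]
279 345 [52, 57, 131, 135, 133, 122, 137, 158, 167, 162, 140, 120, 119, 121, 86, 42, 42]
289 344 [69, 54, 56, 123, 123, 137, 130, 137, 138, 135, 126, 140, 138, 167, 57, 46, 57]
299 344 [125, 52, 66, 126, 150, 161, 170, 178, 184, 185, 172, 167, 153, 127, 60, 45, 157]
309 343 [199, 135, 61, 107, 128, 143, 151, 155, 158, 157, 154, 153, 146, 127, 66, 48, 178]
318 343 [196, 189, 177, 113, 137, 143, 150, 149, 155, 157, 151, 150, 139, 113, 123, 133, 183]
328 342 [179, 189, 184, 148, 131, 143, 145, 145, 150, 152, 152, 144, 133, 123, 188, 199, 201]
```

Call:
drive_tool([
  [[6,0,6,0,0,0],[10,0,10,0,0,0],[10,0,10,0,0,0],[6,0,6,0,0,0],[2,0,2,0,0,0],[0,0,0,0,0,0],[0,0,0,0,0,0]],
])

```text
time: 24.35
position: [0.5718, -0.2519, 0.0685]
tool_rot: [0.652, 0.655, -0.271, 0.27]
ft_force: [0.2, -0.4, -1.9]
grip_width: 0.0533
grip_force: 29.9
```

Call:
drive_tool([
  [[1,0,1,0,0,0],[1,0,1,0,0,0],[0,0,0,0,0,0],[0,0,0,0,0,0]],
])

```text
time: 24.68
position: [0.5718, -0.2517, 0.0659]
tool_rot: [0.652, 0.655, -0.271, 0.271]
ft_force: [-0.2, 0.1, -2.5]
grip_width: 0.0531
grip_force: 29.9
```

Base is about 3 mm above the worktop.

Call:
drive_tool([
  [[1,0,1,0,0,0],[0.7,0,0.7,0,0,0],[0,0,0,0,0,0]],
])

```text
time: 24.93
position: [0.5716, -0.2516, 0.063]
tool_rot: [0.652, 0.655, -0.271, 0.27]
ft_force: [0.1, 0.0, -2.3]
grip_width: 0.053
grip_force: 29.9
```

Call:
drive_tool([
  [[0.7,0,0.7,0,0,0],[0,0,0,0,0,0]],
])

```text
time: 25.1
position: [0.5716, -0.2517, 0.062]
tool_rot: [0.652, 0.655, -0.271, 0.27]
ft_force: [0.1, -0.1, -1.4]
grip_width: 0.0534
grip_force: 29.9
```

Call:
drive_tool([
  [[0.7,0,0.7,0,0,0],[0,0,0,0,0,0]],
])

```text
time: 25.27
position: [0.5716, -0.2517, 0.061]
tool_rot: [0.652, 0.655, -0.271, 0.27]
ft_force: [-0.8, 0.1, -2.5]
grip_width: 0.0534
grip_force: 29.9
```

Call:
drive_tool([
  [[0.5,0,0.5,0,0,0],[0,0,0,0,0,0]],
])

```text
time: 25.43
position: [0.5716, -0.2517, 0.0603]
tool_rot: [0.652, 0.655, -0.271, 0.27]
ft_force: [0.2, -0.2, -2.6]
grip_width: 0.0535
grip_force: 29.9
```

Call:
drive_tool([
  [[0.7,0,0.7,0,0,0],[0,0,0,0,0,0]],
])

```text
time: 25.6
position: [0.5717, -0.2518, 0.0596]
tool_rot: [0.652, 0.655, -0.271, 0.271]
ft_force: [0.3, -0.6, -2.2]
grip_width: 0.0531
grip_force: 29.9
```

Call:
drive_tool([
  [[0.7,0,0.7,0,0,0],[0,0,0,0,0,0]],
])

```text
time: 25.77
position: [0.5718, -0.2519, 0.0595]
tool_rot: [0.652, 0.654, -0.271, 0.271]
ft_force: [-0.8, 1.1, 4.6]
grip_width: 0.0535
grip_force: 29.9
```

Call:
drive_tool([
  [[0,0,0,0,0,0],[0,0,0,0,0,0],[0,0,0,0,0,0],[0,0,0,0,0,0],[0,0,0,0,0,0],[0,0,0,0,0,0],[0,0,0,0,0,0]],
], gripper=100)

```text
time: 26.35
position: [0.5716, -0.2517, 0.0584]
tool_rot: [0.652, 0.655, -0.271, 0.27]
ft_force: [-0.3, 0.3, -0.3]
grip_width: 0.0855
grip_force: 0.0
```

Call:
drive_tool([
  [[0,0,-10,0,0,0],[0,0,-20,0,0,0],[0,0,-25,0,0,0],[0,0,-30,0,0,0],[0,0,-30,0,0,0],[0,0,-20,0,0,0],[0,0,0,0,0,0]],
])

```text
time: 26.93
position: [0.5733, -0.1533, 0.1575]
tool_rot: [0.651, 0.655, -0.268, 0.273]
ft_force: [-0.4, -0.4, 0.4]
grip_width: 0.0872
grip_force: 0.0
```

```bash
python3 - <<'E'
from h import *
M=T();o=sensors.get_obs();print(M.round(3).tolist(),np.round(o["q"],3),np.round(o["ft_force"],2))
c=eyes.camera("wrist");im=c["img"];np.savez("w8.npz",M=M,img=im)
print(wproj(c,(.572,-.254,.126),M),tip(c,im,(.572,-.254,.126),M,25))
for n in("scene","side"):
    c=eyes.camera(n);u,v=np.array(proj(c,[.572,-.254,.126]));print(n,u,v)
    w=c["img"][int(v)-12:int(v)+45,int(u)-24:int(u)+24].min(2)
    cv2.imwrite(f"pics/_{n}.png",w);e=cv2.Canny(w,40,100)
    for r in range(0,57,5):print(r,np.nonzero(e[r])[0].tolist())
E
```

```text
[[-0.003, 1.0, 0.008, 0.573], [0.707, 0.008, -0.707, -0.153], [-0.707, 0.004, -0.707, 0.157], [0.0, 0.0, 0.0, 1.0]] [-0.113  0.703  1.693 -1.036  0.954  0.605] [-0.35 -0.44  0.39]
[311.43343677 319.79741125] ((np.int64(311), np.int64(320)), [])
scene 395.48163065724896 285.228689692074
0 []
5 [6, 7, 8]
10 [12, 17, 18, 21, 24, 25, 26, 27]
15 [18, 22, 28, 30]
20 [13, 14, 18, 25, 31]
25 [11, 14, 23, 24, 28, 29, 31, 34]
30 [10, 13, 30, 31, 34]
35 [10, 13, 17, 18, 19, 25, 32, 46, 47]
40 [9, 15, 16, 17, 31, 41]
45 [10, 14, 33]
50 [11, 43]
55 [6, 7, 10, 47]
side 344.35871254899075 299.84907012874294
0 [35]
5 [8, 9, 10, 18, 19, 32]
10 [5, 19, 25, 31]
15 [4, 17, 18, 22, 27, 31, 32]
20 [16, 18, 33]
25 [15, 32]
30 [10, 11, 15, 17, 19, 29, 31, 36]
35 [8, 12, 13, 35, 38]
40 [7, 11, 13, 36, 39]
45 [7, 10, 33, 34, 39]
50 [7, 10, 13, 14, 15, 38]
55 [7, 38]
```

Call:
drive_tool([
  [[-20,0,-20,0,0,0],[-25,0,-25,0,0,0],[-25,0,-25,0,0,0],[0,0,0,0,0.08,0],[0,0,0,0,0.1,0],[0,0,0,0,0.1,0],[0,0,0,0,0.1,0],[0,0,0,0,0.1,0]],
])

```text
time: 27.75
position: [0.5711, -0.157, 0.2521]
tool_rot: [0.698, 0.7, -0.107, 0.105]
ft_force: [-0.3, -1.2, -0.2]
grip_width: 0.0867
grip_force: 0.0
```

Call:
drive_tool([
  [[0,0,0,0,0.1,0],[0,0,0,0,0.1,0],[0,0,0,0,0.1,0],[0,0,0,0,0,0],[0,0,0,0,0,0],[0,0,0,0,0,0]],
])

```text
time: 28.25
position: [0.5706, -0.1564, 0.2516]
tool_rot: [0.706, 0.708, -0.004, 0.0]
ft_force: [-0.2, 0.6, 0.1]
grip_width: 0.0871
grip_force: 0.0
```

```bash
python3 - <<'E'
from h import *
M=T();o=sensors.get_obs();print(M.round(3).tolist(),np.round(o["q"],3),np.round(o["ft_force"],2))
Rt=np.array([[0,1,0],[1,0,0],[0,0,-1.]]);print("turn left",R.from_matrix(M[:3,:3].T@Rt).as_rotvec().round(3))
E
```

```text
[[-0.002, 1.0, -0.005, 0.571], [1.0, 0.002, -0.006, -0.156], [-0.006, -0.005, -1.0, 0.252], [0.0, 0.0, 0.0, 1.0]] [-0.453  0.476  1.509 -0.008  1.159 -0.452] [-0.21  0.64  0.08]
turn left [-0.005  0.006  0.002]
```

Call:
drive_tool([
  [[-20,0,0,-0.005,0.006,0.002],[-35,0,0,0,0,0],[-35,0,0,0,0,0],[-24,0,0,0,0,0],[-10,0,0,0,0,0],[0,0,0,0,0,0],[0,0,0,0,0,0]],
])

```text
time: 28.83
position: [0.5716, -0.2786, 0.2523]
tool_rot: [0.706, 0.708, 0.001, -0.0]
ft_force: [-0.3, 0.4, -0.6]
grip_width: 0.087
grip_force: 0.0
```

```bash
python3 - <<'E'
from h import *
M=T();print(M.round(3).tolist());c=eyes.camera("wrist");im=c["img"];np.savez("w9.npz",M=M,img=im)
print(tip(c,im,(.572,-.254,.126),M,22))
S=eyes.camera("scene");D=eyes.camera("side")
def bt(c,p,r=10):
    u,v=np.round(proj(c,p)).astype(int);w=c["img"][v-r:v+r+1,u-r:u+r+1].min(2);return (u,v),w[::2,::2].tolist()
g=im.min(2);u,v=wproj(c,(.572,-.254,.126),M).astype(int);print(u,v)
for r in range(v-30,v+31,5):print(r,g[r,u-40:u+41:5].tolist())
E
```

```text
[[-0.002, 1.0, 0.001, 0.572], [1.0, 0.002, 0.002, -0.279], [0.002, 0.001, -1.0, 0.252], [0.0, 0.0, 0.0, 1.0]]
((np.int64(315), np.int64(210)), [(np.int32(140), np.float64(0.5719), np.float64(-0.2539)), (np.int32(190), np.float64(0.5722), np.float64(-0.2543))])
314 209
179 [158, 157, 152, 135, 158, 189, 198, 196, 197, 197, 196, 192, 174, 144, 166, 162, 166]
184 [152, 153, 149, 140, 174, 189, 196, 196, 199, 197, 197, 198, 185, 156, 167, 164, 164]
189 [150, 150, 152, 148, 177, 188, 202, 124, 128, 129, 147, 197, 183, 170, 124, 162, 166]
194 [144, 153, 142, 158, 173, 190, 148, 191, 194, 192, 192, 117, 180, 168, 123, 161, 166]
199 [153, 159, 140, 153, 164, 91, 176, 176, 179, 181, 174, 183, 175, 160, 111, 164, 167]
204 [153, 149, 154, 141, 153, 164, 154, 138, 194, 177, 153, 163, 165, 150, 84, 163, 164]
209 [163, 161, 162, 98, 138, 158, 138, 190, 188, 187, 100, 149, 148, 130, 169, 167, 163]
214 [167, 163, 170, 173, 126, 150, 128, 189, 185, 183, 111, 142, 132, 97, 167, 161, 163]
219 [158, 156, 161, 161, 107, 122, 141, 111, 106, 105, 126, 127, 99, 139, 159, 168, 157]
224 [161, 168, 167, 164, 116, 117, 103, 121, 120, 120, 111, 118, 117, 146, 166, 164, 167]
229 [169, 159, 163, 161, 123, 120, 117, 122, 116, 117, 119, 115, 114, 144, 165, 164, 163]
234 [165, 166, 164, 160, 116, 115, 117, 121, 115, 120, 119, 117, 116, 135, 166, 164, 167]
239 [163, 160, 165, 161, 119, 115, 119, 120, 115, 113, 118, 119, 119, 141, 166, 162, 155]
```

Call:
drive_tool([
  [[12,0,0,0,0,0],[12.5,0,15,0,0,0],[0,0,30,0,0,0],[0,0,30,0,0,0],[0,0,30,0,0,0],[0,0,18,0,0,0],[0,0,3,0,0,0],[0,0,0,0,0,0]],
], gripper=70)

```text
time: 29.65
position: [0.5716, -0.2537, 0.126]
tool_rot: [0.706, 0.708, 0.001, -0.001]
ft_force: [0.3, 0.3, 0.1]
grip_width: 0.0614
grip_force: 0.0
```

Call:
drive_tool([
  [[0,0,0,0,0,0],[0,0,0,0,0,0]],
])

```text
time: 29.82
position: [0.5735, -0.2558, 0.1289]
tool_rot: [0.706, 0.708, 0.002, 0.003]
ft_force: [-0.3, -0.3, 1.3]
grip_width: 0.0611
grip_force: 0.0
```

Call:
drive_tool([
  [[1.5,0,2,0,0,0],[0,0,0,0,0,0],[0,0,0,0,0,0]],
])

```text
time: 30.07
position: [0.5725, -0.2542, 0.1259]
tool_rot: [0.706, 0.708, 0.001, 0.001]
ft_force: [-0.2, -0.7, 0.7]
grip_width: 0.061
grip_force: 0.0
```

Call:
drive_tool([
  [[0,0,0,0,0,0],[0,0,0,0,0,0],[0,0,0,0,0,0],[0,0,0,0,0,0],[0,0,0,0,0,0],[0,0,0,0,0,0],[0,0,0,0,0,0]],
], gripper=0, squeeze=25)

```text
time: 30.65
position: [0.5722, -0.2542, 0.1249]
tool_rot: [0.707, 0.708, 0.001, 0.001]
ft_force: [0.2, -0.1, -0.6]
grip_width: 0.0273
grip_force: 25.0
```

```bash
python3 - <<'E'
from h import *
o=sensors.get_obs();print(np.round(o["position"],4),o["grip_width"],o["grip_force"],np.round(o["ft_force"],2),np.round(o["tool_rot"],4))
E
```

```text
[ 0.5722 -0.2542  0.1249] 0.027282560221626177 25.00018203165382 [ 0.2  -0.13 -0.56] [0.7065 0.7077 0.0013 0.0008]
```

Call:
drive_tool([
  [[0,0,-10,0,0,0],[0,0,-30,0,0,0],[0,0,-38,0,0,0],[0,0,-38,0,0,0],[0,0,-30,0,0,0],[10,-2,-9,0,0,0],[25,-4,0,0,0,0],[35,-6,0,0,0,0]],
])

```text
time: 31.32
position: [0.5599, -0.1855, 0.2807]
tool_rot: [0.708, 0.707, 0.001, 0.002]
ft_force: [1.4, 0.5, -1.7]
grip_width: 0.0273
grip_force: 25.0
```

Call:
drive_tool([
  [[35,-6,0,0,0,0],[35,-6,0,0,0,0],[35,-6,0,0,0,0],[35,-4,0,0,0,0],[22,-2,0,0,0,0],[12,0,0,0,0,0],[0,0,0,0,0,0],[0,0,0,0,0,0]],
])

```text
time: 31.98
position: [0.5353, -0.0104, 0.2798]
tool_rot: [0.706, 0.708, 0.001, 0.001]
ft_force: [0.1, -0.6, -1.5]
grip_width: 0.0274
grip_force: 25.0
```

```bash
python3 - <<'E'
from h import *
M=T();print(M.round(3).tolist());c=eyes.camera("wrist");im=c["img"];np.savez("w10.npz",M=M,img=im);o=sensors.get_obs();print(o["grip_width"],o["grip_force"])
E={"pa":(.4833,.069),"pb":(.5477,.1443),"pc":(.5895,.1053),"pd":(.5815,.05),"n1":(.525,.032),"n2":(.4917,.127)};Q=[]
for n,p in E.items():
    uv,t=tip(c,im,(*p,.13),M,16);print(n,uv,[tuple(float(x) for x in a) for a in t])
    if t:Q.append(t[0][1:])
Q=np.array(Q);f=cfit(Q,.0575);print(f.x.round(4),f.fun.round(4),Q.mean(0).round(4))
E
```

```text
[[-0.003, 1.0, 0.003, 0.535], [1.0, 0.003, -0.0, -0.01], [-0.0, 0.003, -1.0, 0.28], [0.0, 0.0, 0.0, 1.0]]
0.02746744389599037 24.999559787102044
pa (np.int64(248), np.int64(135)) [(148.0, 0.4834, 0.0692), (163.0, 0.4832, 0.0693)]
pb (np.int64(331), np.int64(40)) [(146.0, 0.5469, 0.1448), (166.0, 0.547, 0.1447)]
pc (np.int64(385), np.int64(90)) [(158.0, 0.5917, 0.1055), (160.0, 0.5917, 0.1055)]
pd (np.int64(373), np.int64(159)) [(133.0, 0.5807, 0.0495), (157.0, 0.5807, 0.049)]
n1 (np.int64(301), np.int64(181)) [(137.0, 0.5238, 0.0333), (168.0, 0.5237, 0.033)]
n2 (np.int64(258), np.int64(62)) [(160.0, 0.4911, 0.1262), (163.0, 0.4912, 0.1261)]
[0.5369 0.0888] [-0.0005 -0.0007 -0.0002  0.0014 -0.0004  0.0016] [0.5363 0.0881]
```

Call:
drive_tool([
  [[15,0.5,0,0,0,0],[28,0.5,0,0,0,0],[28,0.5,0,0,0,0],[18,0,0,0,0,0],[10,0,0,0,0,0],[0,0,0,0,0,0],[0,0,0,0,0,0],[0,0,0,0,0,0]],
])

```text
time: 32.7
position: [0.5371, 0.0871, 0.28]
tool_rot: [0.707, 0.707, 0.001, 0.001]
ft_force: [0.2, 1.2, -0.9]
grip_width: 0.0271
grip_force: 25.0
```

```bash
python3 - <<'E'
from h import *
import time
M=T();print(M.round(4).tolist());c=eyes.camera("wrist");im=c["img"];M=T();print(M[:3,3].round(4));np.savez("w11.npz",M=M,img=im)
for n,p in {"pa":(.4833,.069),"pb":(.547,.1447),"pc":(.5915,.1055),"n2":(.4912,.1261)}.items():
    uv,t=tip(c,im,(*p,.13),M,16);print(n,uv,[tuple(float(x) for x in a) for a in t])
print("held",tip(c,im,(M[0,3],M[1,3],M[2,3]+.001),M,22))
E
```

```text
[[-0.0003, 1.0, 0.003, 0.5371], [1.0, 0.0003, -0.0003, 0.0871], [-0.0003, 0.003, -1.0, 0.28], [0.0, 0.0, 0.0, 1.0]]
[0.537  0.0871 0.2801]
pa (np.int64(250), np.int64(254)) [(123.0, 0.483, 0.0691), (136.0, 0.4831, 0.0689)]
pb (np.int64(327), np.int64(162)) [(138.0, 0.5469, 0.1447), (165.0, 0.547, 0.1446)]
pc (np.int64(381), np.int64(211)) [(137.0, 0.5916, 0.1055), (155.0, 0.5917, 0.1052)]
n2 (np.int64(256), np.int64(186)) [(112.0, 0.4909, 0.1267), (143.0, 0.4911, 0.1262)]
held ((np.int64(315), np.int64(328)), [])
```

Call:
drive_tool([
  [[1.5,0,10,0,0,0],[0,0,20,0,0,0],[0,0,20,0,0,0],[0,0,20,0,0,0],[0,0,20,0,0,0],[0,0,20,0,0,0],[0,0,10,0,0,0],[0,0,0,0,0,0]],
])

```text
time: 33.42
position: [0.5352, 0.0897, 0.1574]
tool_rot: [0.707, 0.707, -0.001, -0.001]
ft_force: [-0.2, -0.5, -1.3]
grip_width: 0.0273
grip_force: 25.0
```

Call:
drive_tool([
  [[0,0,10,0,0,0],[0,0,8,0,0,0],[0,0,4,0,0,0],[0,0,2,0,0,0],[0,0,0,0,0,0],[0,0,0,0,0,0]],
])

```text
time: 33.92
position: [0.5374, 0.0903, 0.1364]
tool_rot: [0.706, 0.708, 0.002, 0.001]
ft_force: [0.1, -0.2, -2.5]
grip_width: 0.0276
grip_force: 25.0
```

Call:
drive_tool([
  [[-1.5,0,2,0,0,0],[0,0,2,0,0,0],[0,0,1,0,0,0],[0,0,0,0,0,0]],
])

```text
time: 34.25
position: [0.5371, 0.0888, 0.131]
tool_rot: [0.707, 0.708, 0.001, 0.001]
ft_force: [-0.0, 0.8, -2.0]
grip_width: 0.0272
grip_force: 25.0
```

Call:
drive_tool([
  [[0,0,1,0,0,0],[0,0,0,0,0,0]],
])

```text
time: 34.42
position: [0.5371, 0.0888, 0.13]
tool_rot: [0.707, 0.708, 0.001, 0.001]
ft_force: [-0.9, 0.1, -1.5]
grip_width: 0.0275
grip_force: 25.0
```

Call:
drive_tool([
  [[0,0,1,0,0,0],[0,0,0,0,0,0]],
])

```text
time: 34.58
position: [0.5371, 0.0888, 0.129]
tool_rot: [0.707, 0.708, 0.001, 0.001]
ft_force: [0.3, -0.1, -2.5]
grip_width: 0.0271
grip_force: 25.0
```

Call:
drive_tool([
  [[0,0,0.5,0,0,0],[0,0,0,0,0,0]],
])

```text
time: 34.75
position: [0.5373, 0.0888, 0.1289]
tool_rot: [0.707, 0.708, 0.001, 0.001]
ft_force: [-0.4, -0.0, 0.2]
grip_width: 0.0274
grip_force: 25.0
```

Call:
drive_tool([
  [[0,0,0.5,0,0,0],[0,0,0,0,0,0]],
])

```text
time: 34.92
position: [0.5373, 0.0888, 0.1289]
tool_rot: [0.706, 0.708, 0.001, 0.001]
ft_force: [-1.4, 0.0, 4.9]
grip_width: 0.0273
grip_force: 25.0
```

Call:
drive_tool([
  [[0,0,0,0,0,0],[0,0,0,0,0,0],[0,0,0,0,0,0],[0,0,0,0,0,0]],
], gripper=50)

```text
time: 35.25
position: [0.5372, 0.0888, 0.128]
tool_rot: [0.707, 0.708, 0.001, 0.001]
ft_force: [0.2, 0.3, -0.2]
grip_width: 0.0416
grip_force: 0.0
```

Call:
drive_tool([
  [[0,0,-8,0,0,0],[0,0,-20,0,0,0],[0,0,-35,0,0,0],[0,0,-35,0,0,0],[-10,0,-35,0,0,0],[-30,0,-15,0,0,0],[-30,0,0,0,0,0],[-30,0,0,0,0,0]],
])

```text
time: 35.92
position: [0.5377, -0.0121, 0.2786]
tool_rot: [0.706, 0.708, 0.003, 0.003]
ft_force: [-0.3, -0.2, 0.2]
grip_width: 0.0436
grip_force: 0.0
```

Call:
drive_tool([
  [[0,0,0,0,0,0],[0,0,0,0,0,0],[0,0,0,0,0,0]],
])

```text
time: 36.17
position: [0.5366, -0.011, 0.2761]
tool_rot: [0.707, 0.707, 0.001, 0.0]
ft_force: [-0.2, -0.2, -0.1]
grip_width: 0.0432
grip_force: 0.0
```

```bash
python3 - <<'E'
from h import *
c=eyes.camera("wrist");im=c["img"];M=T();print(M[:3,3].round(4));Q=[]
for n,p in {"mid":(.537,.0888),"pa":(.4833,.069),"pb":(.547,.1447),"pc":(.5915,.1055),"pd":(.5807,.0495),"n1":(.5238,.0333),"n2":(.4912,.1261)}.items():
    uv,t=tip(c,im,(*p,.13),M,16);print(n,uv,[tuple(float(x) for x in a) for a in t])
    if t:Q.append(t[0][1:])
from scipy.spatial.distance import pdist,squareform
Q=np.array(Q);d=squareform(pdist(Q))+np.eye(len(Q));print((np.sort(d,1)[:,:3]*1000).round(1).tolist())
S=eyes.camera("scene");im=S["img"];hsv=cv2.cvtColor(im,cv2.COLOR_RGB2HSV);m=cv2.inRange(hsv,(120,90,40),(160,255,255));
print("violet",np.mean(np.nonzero(m),1)[::-1] if m.any() else None)
i0=cv2.imread("pics/scene0.png")[:,:,::-1];m0=cv2.inRange(cv2.cvtColor(np.ascontiguousarray(i0),cv2.COLOR_RGB2HSV),(120,90,40),(160,255,255));print(np.mean(np.nonzero(m0),1)[::-1])
for n,(u,v) in{"jar":(457,305),"pot":(221,192)}.items():print(n,np.abs(im[v-14:v+15,u-12:u+13].astype(int)-i0[v-14:v+15,u-12:u+13]).mean())
E
```

```text
[ 0.5366 -0.0106  0.276 ]
mid (np.int64(315), np.int64(109)) [(159.0, 0.5371, 0.0894), (170.0, 0.537, 0.0893)]
pa (np.int64(245), np.int64(135)) [(154.0, 0.4832, 0.0697), (165.0, 0.4831, 0.0695)]
pb (np.int64(328), np.int64(38)) [(160.0, 0.5467, 0.1453), (167.0, 0.5468, 0.1452)]
pc (np.int64(386), np.int64(89)) [(157.0, 0.5915, 0.106), (165.0, 0.5916, 0.1059)]
pd (np.int64(371), np.int64(160)) [(123.0, 0.5805, 0.0502), (157.0, 0.5805, 0.0497)]
n1 (np.int64(298), np.int64(180)) [(145.0, 0.5236, 0.0336), (170.0, 0.5236, 0.0335)]
n2 (np.int64(255), np.int64(62)) [(153.0, 0.4911, 0.1269), (163.0, 0.491, 0.1267)]
[[56.7, 56.9, 57.4], [54.2, 57.4, 57.7], [56.7, 58.6, 59.6], [56.9, 56.9, 59.6], [56.9, 58.5, 59.3], [54.2, 57.4, 59.3], [57.7, 58.6, 59.3]]
violet [276.73867596 264.41463415]
[276.91578947 264.25263158]
jar 5.557241379310345
pot 6.611954022988506
```

All seven bottles stand upright in the caddy, one in the middle and six round it. The carton, pot and jar haven't moved, and the gripper is clear.

```bash
python3 -c "
from rig import ticket
print(ticket.hand_in())"
```

```text
the job is handed in; nothing more can be done
None
```

All seven bottles now stand upright in the caddy, one in the middle and six round it. The fallen bottle was first stood up on the worktop, let go and taken again. The carton, pot and jar were not moved, and the job was handed in at about 36 s.

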